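# Load cartridges window-up and blow them clean

## Task

Load every read cartridge that lies on the bench into the reader's V cradles, one to a cradle, lying along the V and centred in it, each turned about its own axis so that the flat with the window faces straight up. When all are in, push the spring-centred air valve lever all the way over to the left, away from the reader, hold it there for three seconds to blow the windows clean, then let it spring back to the middle. Leave the cartridges in their cradles with the windows up, do not push the lever over to the wrong side and do not knock over the two specimen pots.

Things in the scene. Friction and masses are not known exactly. Their poses are not given: they have to be found in the camera images.
- c0 (a point): read cartridge (absent in some runs), white, round, 40 mm diameter, 50 mm long, 70 g, lying on its side, axis 20 mm above the bench; plain flat ends. One flat along it, 24 mm wide, 16 mm from the axis, with a dark 36 x 17 mm window in it. Point: its centre, on the axis; x along the axis, z out of the flat (z up = window up). It resists rolling and settles in 15 degree steps of roll. Held by its ends it turns with the fingers
- c1 (a point): read cartridge (absent in some runs), white, round, 40 mm diameter, 50 mm long, 70 g, lying on its side, axis 20 mm above the bench; plain flat ends. One flat along it, 24 mm wide, 16 mm from the axis, with a dark 36 x 17 mm window in it. Point: its centre, on the axis; x along the axis, z out of the flat (z up = window up). It resists rolling and settles in 15 degree steps of roll. Held by its ends it turns with the fingers
- c2 (a point): read cartridge (absent in some runs), white, round, 40 mm diameter, 50 mm long, 70 g, lying on its side, axis 20 mm above the bench; plain flat ends. One flat along it, 24 mm wide, 16 mm from the axis, with a dark 36 x 17 mm window in it. Point: its centre, on the axis; x along the axis, z out of the flat (z up = window up). It resists rolling and settles in 15 degree steps of roll. Held by its ends it turns with the fingers
- c3 (a point): read cartridge (absent in some runs), white, round, 40 mm diameter, 50 mm long, 70 g, lying on its side, axis 20 mm above the bench; plain flat ends. One flat along it, 24 mm wide, 16 mm from the axis, with a dark 36 x 17 mm window in it. Point: its centre, on the axis; x along the axis, z out of the flat (z up = window up). It resists rolling and settles in 15 degree steps of roll. Held by its ends it turns with the fingers
- nest0 (a point): centre at which a cartridge lies in this cradle of the reader (axis of a cartridge lying home in its V, 46 mm above the bench); x runs along the V
- nest1 (a point): centre at which a cartridge lies in this cradle of the reader (axis of a cartridge lying home in its V, 46 mm above the bench); x runs along the V
- nest2 (a point): centre at which a cartridge lies in this cradle of the reader (axis of a cartridge lying home in its V, 46 mm above the bench); x runs along the V
- nest3 (a point): centre at which a cartridge lies in this cradle of the reader (axis of a cartridge lying home in its V, 46 mm above the bench); x runs along the V
- reader: fixed reader, origin on the bench under the middle of its row of four grey V cradles, 90 mm apart along y; x along the cradles, away from the robot. Each V is 24 mm long, its 45 degree walls end 5 mm below a cartridge's axis: 13 mm of each end sticks out free, over an 8 mm base strip. 20 mm ledge from 35 mm, 100 mm high white console from 100 mm behind the cradle centres
- lever (a joint): angle of the air valve lever, rad: 0 upright in the middle, positive to the left (the +y of pivot, away from the reader), stops at -0.55 and +0.55; counts as fully over beyond 0.45. Spring-centred, 0.6 N m per rad: about 3.3 N at the knob at full stroke; springs back upright when let go
- knob (a point): centre of the black ball (28 mm diameter) on top of the valve lever, 100 mm from its pivot on a 10 mm steel rod; about 150 mm above the bench when upright
- pivot (a point): pivot of the lever, on top of the aluminium valve block (60 x 50 mm, 50 mm high), fixed to the bench on a 90 x 70 x 10 mm foot; its x is the lever's turning axis, its y the way to the left along which the lever swings
- pot0: specimen pot: small yellow-capped jar, 52 mm diameter, 62 mm high, origin under its base; leave standing
- pot1: the other specimen pot, alike; leave standing
Things that resemble listed ones, but are neither listed nor needed, are in the scene too. What is shaped like the part that bears lever but pink is not meant.

How it is judged:
By the outcome, as a careful person would: the job done as asked, in the order asked, and still so for the second after the job is handed in, with the robot touching nothing.
Of cart0, cart1, cart2, cart3 only 3 to 4 are there at a start; the rules pass over those that are not, and their reading is None.
At some moment in a run one of cart0, cart1, cart2, cart3 may be knocked a few centimetres aside while the robot is not near it.
Once in a run the grip may slacken for a moment while it holds something.
It also fails if it takes over 210 s, if anything falls off the work surface, if the arm or the gripper's body presses on something with over 40 N, if the wrist force passes 120 N, or if a joint passes its speed limit or range.

## Robot

A 7-joint arm with a two-finger parallel gripper is mounted at the origin on the work surface. World frame = base frame: x ahead of the robot, y to its left, z up, the work surface at z = 0. Lengths are in m, angles in rad, forces in N, time in s.
With the tool pointing down it reaches from about 0.4 to 0.925 m from the base axis. Payload 5.6 kg.
Tool frame: the origin (TCP) lies between the finger pads; the fingertips stand 8 mm ahead of it and the grasp point (between the pads) lies 11 mm behind it; x points along the fingers, z is the direction in which the jaws open and shut, and the axes are right-handed (so a half turn about x gives the same grasp; the last joint's range is limited). The gripper opens to 85 mm and grips with 20 to 120 N. Pads are 22 mm wide; open, the fingers measure 114 mm over their backs; the gripper's body (76 mm by 85 mm) begins 54 mm behind the grasp point. The pads swing forward as they close: fully open they stand 13 mm farther back than shut.
Start: joints at [1.164, 0.468, -0.012, 1.603, 0.006, 1.071, -0.056], TCP at [0.231, -0.607, 0.239] pointing down, gripper open.
Joint ranges: [-2.53, 2.53], [-0.31, 2.02], [-1.57, 1.55], [0.28, 2.44], [-1.29, 4.43], [0.15, 1.84], [-2.92, 2.92]. Speed limits (rad/s): [2.57, 2.57, 3.14, 3.14, 3.14, 3.14, 3.14].

## Interface

Orientations are given as a unit quaternion [x, y, z, w].
In Python, from bench import arm gives the robot as it stands.
- The arm moves only by the tool drive_tool, never from a script. Its argument "series" is a list that holds one entry, the list of rows, each a list of 4 numbers: the shift along the tool's x, y, z in units of 40 mm (1.0 is 40 mm), then the turn about the tool's x in rad. A call has 1 to 10 rows; each row is the pose to reach, as a shift and turn from the pose commanded when the call began, along the tool's axes at that moment; what a row does not reach only later rows make up. A row lasts 1/12 s, in which the tool goes at most 41.7 mm and 7.16 degrees, less where a joint would pass 70% of its speed; a pose out of reach is approached as far as the arm can. A call with a gripper value outside its range is refused whole. "fingers" is the closure in counts, from 0 (fully open) to 255 (shut), set as the call begins (left out, the last holds). The fingers move at their own pace and stop on an object; "grip_force" is the grip in N (left out, the last holds). Time passes only in rows, so rows that repeat a pose let the fingers close. It gives the time, the measured TCP pose, the force and the opening at its end, in the units of the state.
- arm.read_state(): the state, without advancing time (a new reading comes with each control period).
- arm.read_camera(name): name is "scene" or "top" or "wrist"; returns (picture, depth): 384x512x3 uint8, blue, green, red; 384x512 float32, m along the optical axis (not along the pixel's ray), 0 where there is no reading.
- arm.calibration(name): a dict with "camera_matrix" (3x3 intrinsics, pixels), "view" (4x4, takes a point from world to camera coordinates). Camera axes: x right, y up, looking along -z (the intrinsics and any distortion apply to the point x, -y, -z); pixel columns grow to the right and rows downward; lengths in m; the calibration is good to about 2 mm. A picture is of the moment at which its call begins: read the wrist's pose just before it. calibration takes no time and is no camera call; for the wrist camera it gives the pose at the moment of the call.
- arm.sign_off(): hands the job in, once; it reports no verdict.
The state is a dict: "time": time; "joint_positions": joint angles; "joint_vel": joint speeds; "effort": joint torques, N m; "ee_pos": TCP position; "ee_rot": TCP orientation; "ft_force": force on the tool from outside, world axes, zero at the start; "torque": the same for the moment, N m; "gripper_width": opening from 0.0 (shut) to 1.0 (fully open).
Only numpy, scipy, OpenCV 4.12 (cv2) and the standard library are available. Lean on these libraries where they do the work, as an engineer would, in place of code of your own. Each camera call takes 0.05 s, during which the arm holds its last target. There are 200 camera calls.

## Working session

There is one attempt and no reset: what is moved stays moved. The work goes in short steps, Python scripts to look and compute and a tool call to move; the robot and the scene stay as the last step left them, time stands still between calls to the robot, and variables do not carry over. Pictures are saved under pics/ and viewed, about 12 in all and at most 16, crops included, and the job is handed in when it is done.

Besides the shell and the picture viewer there is one more tool, called after "Call:" as a command line: name --argument value ..., lists and objects as JSON in quotes. drive_tool: Moves the arm, as the interface text tells. Its arguments: {"type":"object","properties":{"series":{"type":"array","items":{"type":"array","items":{"type":"array","items":{"type":"number"}}}},"fingers":{"type":"number"},"grip_force":{"type":"number"}},"required":["series"]}

```bash
ls; mkdir -p pics
python3 - <<'E'
from bench import arm
import cv2,numpy as np
s=arm.read_state();print({k:np.round(v,3) for k,v in s.items()})
for n in("scene","top","wrist"):
    p,d=arm.read_camera(n);cv2.imwrite(f"pics/{n}0.png",p);np.savez(f"pics/{n}0.npz",p=p,d=d)
    c=arm.calibration(n);print(n,{k:np.round(v,4).tolist() for k,v in c.items()})
E
```

```text
pics
{'time': np.float64(0.0), 'joint_positions': array([ 1.164,  0.468, -0.012,  1.604,  0.006,  1.071, -0.056]), 'joint_vel': array([ 0.002, -0.   ,  0.001,  0.001,  0.002, -0.001, -0.002]), 'effort': array([-1.0000e-03, -5.3238e+01,  2.1000e-02, -2.5130e+01,  1.1000e-02,
        8.0000e-03,  0.0000e+00]), 'ee_pos': array([ 0.231, -0.607,  0.238]), 'ee_rot': array([ 0.402,  0.583, -0.401,  0.582]), 'ft_force': array([-0.542, -0.315, -0.802]), 'torque': array([ 0.05 , -0.028, -0.062]), 'gripper_width': np.float64(0.998)}
scene {'camera_matrix': [[439.3314, 0.0, 256.5624], [0.0, 439.3314, 195.815], [0.0, 0.0, 1.0]], 'view': [[0.0154, 0.9997, -0.017, -0.032], [-0.5354, 0.0226, 0.8443, 0.2119], [0.8445, -0.0039, 0.5356, -1.7743], [0.0, 0.0, 0.0, 1.0]]}
top {'camera_matrix': [[430.7208, 0.0, 252.8588], [0.0, 430.7208, 190.2773], [0.0, 0.0, 1.0]], 'view': [[-0.0004, -1.0, -0.0059, 0.0192], [0.9813, -0.0015, 0.1922, -0.5897], [-0.1922, -0.0057, 0.9813, -1.1496], [0.0, 0.0, 0.0, 1.0]]}
wrist {'camera_matrix': [[312.8905, 0.0, 253.9544], [0.0, 312.8905, 188.4868], [0.0, 0.0, 1.0]], 'view': [[0.3565, -0.9343, -0.0004, -0.6493], [0.8868, 0.3386, -0.3145, 0.041], [0.294, 0.1117, 0.9493, -0.3801], [0.0, 0.0, 0.0, 1.0]]}
```

View pics/top0.png

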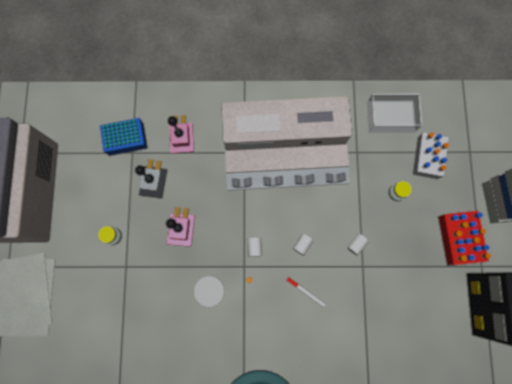

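View pics/scene0.png

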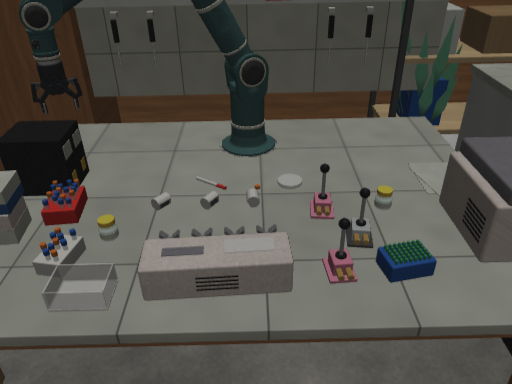

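The top view shows three cartridges at (254,246), (303,243) and (358,243), with cradles at (239,182) to (335,176). The valve block is the grey/aluminium one at (151,178). The lookalikes are the pink blocks at (180,137) and (180,228), the white disc at (209,291) and the white pen. Next I'll measure these and check them in one crop.

```bash
cat > h.py <<'E'
import cv2,numpy as np
from scipy.spatial.transform import Rotation as R
from bench import arm
def ray(cal,px):
    K=np.array(cal["camera_matrix"]);V=np.array(cal["view"])
    d=np.linalg.inv(K)@np.array([px[0],px[1],1.]);d=np.array([d[0],-d[1],-d[2]])
    return -V[:3,:3].T@V[:3,3],V[:3,:3].T@d
def onplane(cal,px,z):
    o,d=ray(cal,px);return o+d*(z-o[2])/d[2]
def proj(cal,P):
    K=np.array(cal["camera_matrix"]);V=np.array(cal["view"])
    c=V[:3,:3]@np.asarray(P,float)+V[:3,3];u=K@np.array([c[0],-c[1],-c[2]]);return u[:2]/u[2]
def cloud(cal,d):
    K=np.array(cal["camera_matrix"]);V=np.array(cal["view"])
    v,u=np.mgrid[:d.shape[0],:d.shape[1]]
    c=np.stack([(u-K[0,2])/K[0,0]*d,-(v-K[1,2])/K[1,1]*d,-d],-1)
    return (c-V[:3,3])@V[:3,:3]
def tool(s=None):
    s=s or arm.read_state();return np.array(s["ee_pos"]),R.from_quat(s["ee_rot"]).as_matrix()
E
python3 - <<'E'
from h import *
c=arm.calibration("top");z=np.load("pics/top0.npz");p,d=z["p"],z["d"]
for n,px,h in[("c",(254,246),.04),("c",(303,243),.04),("c",(358,243),.04),("n",(239,182),.045),("n",(270,180),.045),("n",(303,178),.045),("n",(335,176),.045),("knob",(149,179),.15),("knob2",(140,170),.15),("blk",(151,178),.05),("pot",(403,189),.06),("pot",(108,234),.06)]:
    print(n,px,onplane(c,px,h).round(3), cloud(c,d)[px[1],px[0]].round(3))
a=cv2.resize(p[160:265,130:380],None,fx=3.2,fy=3.2,interpolation=cv2.INTER_CUBIC);cv2.imwrite("pics/crop1.png",a)
for T in [tool()]: print(T[0].round(3),T[1].round(3).tolist())
E
```

```text
c (254, 246) [0.436 0.016 0.04 ] [0.436 0.016 0.041]
c (303, 243) [ 0.444 -0.12   0.04 ] [ 0.444 -0.121  0.038]
c (358, 243) [ 0.444 -0.273  0.04 ] [ 0.444 -0.273  0.04 ]
n (239, 182) [0.616 0.058 0.045] [0.621 0.059 0.023]
n (270, 180) [ 0.622 -0.03   0.045] [ 0.626 -0.031  0.025]
n (303, 178) [ 0.627 -0.124  0.045] [ 0.634 -0.127  0.017]
n (335, 176) [ 0.633 -0.215  0.045] [ 0.64  -0.22   0.017]
knob (149, 179) [0.602 0.288 0.15 ] [0.622 0.312 0.058]
knob2 (140, 170) [0.626 0.313 0.15 ] [0.623 0.309 0.163]
blk (151, 178) [0.627 0.308 0.05 ] [0.625 0.305 0.061]
pot (403, 189) [ 0.592 -0.4    0.06 ] [ 0.592 -0.4    0.06 ]
pot (108, 234) [0.467 0.417 0.06 ] [0.467 0.415 0.063]
[ 0.231 -0.607  0.239] [[-0.001, 0.935, 0.356], [0.001, 0.356, -0.935], [-1.0, -0.0, -0.001]]
```

View pics/crop1.png

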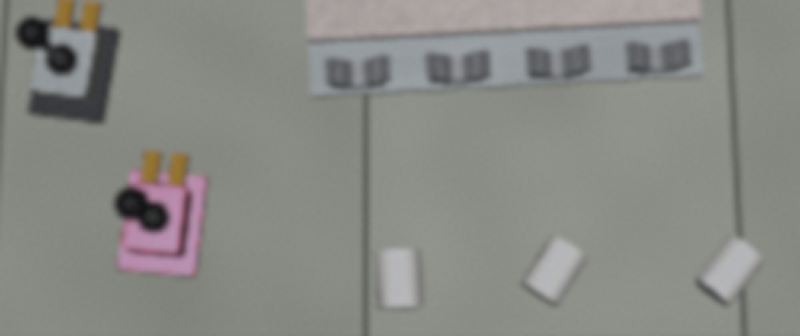

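The crop confirms the grey valve block at crop (65,60) and three white cartridges at crop (400,278), (554,270) and (730,270). None shows a dark window on top. I'll take the wrist camera over them next.

```bash
cat >> h.py <<'E'
def plan(P,jaw=None,s=None):
    """rows numbers to reach TCP P with jaw direction (tool z) at world angle jaw (rad, mod pi)"""
    p,M=tool(s);d=M.T@(np.array(P)-p)/.04;t=0
    if jaw is not None:
        a=np.arctan2(M[1,2],M[0,2]);t=-(jaw-a);t=(t+np.pi/2)%np.pi-np.pi/2  # tool x down
    print("row",d.round(3),"turn",round(t,3),"from",p.round(4),"jaw",round(np.degrees(np.arctan2(M[1,2],M[0,2])),1))
E
python3 - <<'E'
from h import *
p,M=tool();c=arm.calibration("wrist");o,d=ray(c,(254,188));print("cam in tool",(M.T@(o-p)).round(3),(M.T@d).round(3))
plan([.50,-.03,.30],-np.pi/2)
plan([.42,-.40,.30],-np.pi/2)
E
```

```text
cam in tool [-0.135  0.081 -0.   ] [ 0.95  -0.313  0.001]
row [ -1.523  11.416 -11.095] turn 0.364 from [ 0.231  -0.6071  0.2386] jaw -69.2
row [-1.533  6.257 -3.161] turn 0.364 from [ 0.231  -0.6071  0.2386] jaw -69.2
```

Call:
drive_tool --series '[[[-0.3,2,-1.8,0.1],[-0.3,3,-2.7,0.2],[-0.3,4,-3.6,0.3],[-0.3,4.9,-4.5,0.364],[-0.3,5.7,-5.25,0.364],[-0.3,6.5,-6.0,0.364],[-0.3,7.3,-6.7,0.364],[-0.3,8.1,-7.4,0.364],[-0.3,9,-8.2,0.364],[-0.3,9.8,-9.0,0.364]]]' --fingers 0

```text
time: 0.98
ee_pos: [0.4186, -0.2336, 0.2511]
ee_rot: [-0.5, -0.5, 0.5, -0.5]
ft_force: [0.6, 0.1, -0.7]
gripper_width: 0.997
```

Call:
drive_tool --series '[[[0,0,0,0],[0,0,0,0]]]'

```text
time: 1.15
ee_pos: [0.4191, -0.2331, 0.251]
ee_rot: [0.499, 0.501, -0.499, 0.501]
ft_force: [-0.1, -1.2, 0.4]
gripper_width: 1.004
```

Run:
```python
from h import *
c=arm.calibration("wrist");p,d=arm.read_camera("wrist");np.savez("pics/w1.npz",p=p,d=d,**c)
print(tool()[0].round(3))
cv2.imwrite("pics/w1.png",cv2.resize(p,None,fx=1.5,fy=1.5,interpolation=cv2.INTER_CUBIC))
```

```text
[ 0.418 -0.235  0.251]
```

View pics/w1.png

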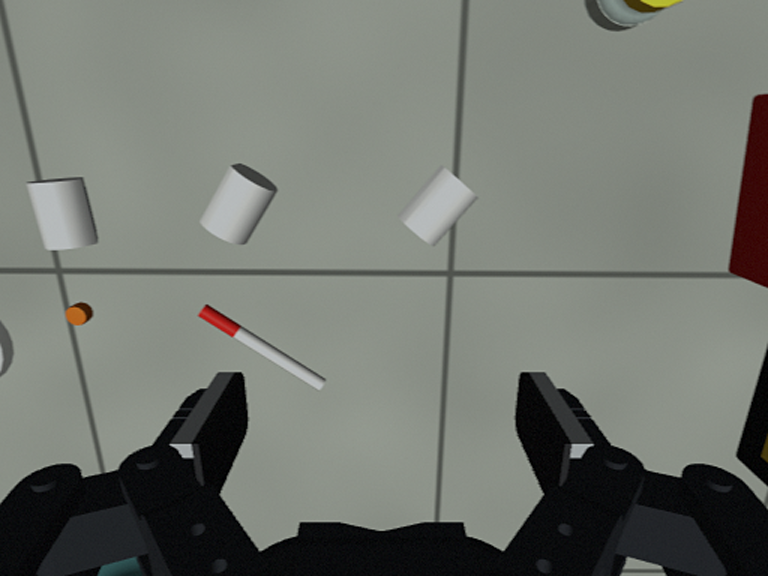

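No windows show from above, so they all face sideways or down. I'll look at the scene camera from the far side.

Run:
```python
from h import *
p,d=arm.read_camera("scene")
cv2.imwrite("pics/s1.png",cv2.resize(p[170:230,140:280],None,fx=5.6,fy=5.6,interpolation=cv2.INTER_CUBIC))
```

```text
(no output)
```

View pics/s1.png

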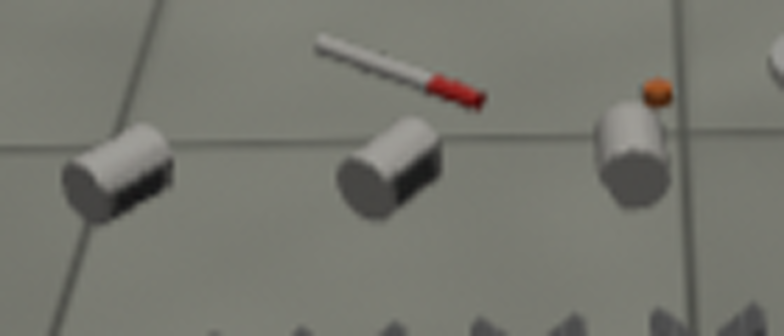

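Scene view: the left and middle cartridges show their dark windows low on the +x+y side, at crop (140,190) and (415,178). The third shows its end only. Next I'll get their positions from depth.

```bash
cat >> h.py <<'E'
def carts(cal,p,d,zlo=.012,zhi=.047,box=(.38,.575,-.35,.12)):
    X=cloud(cal,d);m=(X[...,2]>zlo)&(X[...,2]<zhi)&(d>0)&(X[...,0]>box[0])&(X[...,0]<box[1])&(X[...,1]>box[2])&(X[...,1]<box[3])
    n,l,st,_=cv2.connectedComponentsWithStats(m.astype(np.uint8))
    for i in range(1,n):
        if st[i,4]<150: continue
        q=X[l==i];q=q[q[:,2]>.022]
        if len(q)<50: continue
        (cx,cy),(w,h),a=cv2.minAreaRect((q[:,:2]*1000).astype(np.float32));a=a if w>h else a+90
        t=q[q[:,2]>q[:,2].max()-.003]
        print("c",round(cx,1),round(cy,1),"size",round(max(w,h),1),round(min(w,h),1),"axis deg",round((a+90)%180-90,1),"ztop",q[:,2].max().round(4),"ridge",t[:,:2].mean(0).round(4),"px",st[i,:4])
E
python3 - <<'E'
from h import *
z=np.load("pics/w1.npz");c={k:z[k] for k in("camera_matrix","view")}
carts(c,z["p"],z["d"])
p,d=arm.read_camera("top");carts(arm.calibration("top"),p,d)
E
```

```text
c 443.0 -122.2 size 51.0 36.2 axis deg -33.1 ztop 0.0423 ridge [ 0.4448 -0.1215] px [132 109  52  54]
c 443.8 -274.5 size 50.1 38.1 axis deg -39.2 ztop 0.0424 ridge [ 0.4445 -0.2743] px [264 110  53  54]
c 436.2 12.6 size 50.3 37.3 axis deg 4.1 ztop 0.0436 ridge [0.4395 0.0141] px [ 16 119  48  48]
c 441.3 -120.9 size 50.6 36.3 axis deg -33.2 ztop 0.0447 ridge [ 0.442  -0.1193] px [293 234  20  22]
c 433.6 15.6 size 49.9 39.4 axis deg 1.2 ztop 0.0443 ridge [0.4351 0.0163] px [247 238  15  19]
```

Run:
```python
from h import *
plan([.444,-.274,.010],np.radians(51))
```

```text
row [6.02  0.668 0.928] turn 0.678 from [ 0.4175 -0.2367  0.2508] jaw -90.1
```

Call:
drive_tool --series '[[[1,0.67,0.93,0.125],[2,0.67,0.93,0.25],[2.5,0.67,0.93,0.375],[2.5,0.67,0.93,0.5],[2.5,0.67,0.93,0.678],[2.5,0.67,0.93,0.678],[3.5,0.67,0.93,0.678],[4.5,0.67,0.93,0.678],[5.3,0.67,0.93,0.678],[6.0,0.67,0.93,0.678]]]' --fingers 60

```text
time: 2.13
ee_pos: [0.4431, -0.2743, 0.0087]
ee_rot: [-0.638, -0.304, 0.639, -0.304]
ft_force: [-0.3, -0.2, 0.3]
gripper_width: 0.766
```

Call:
drive_tool --series '[[[0,0,0,0],[0,0,0,0],[0,0,0,0],[0,0,0,0]]]' --fingers 110 --grip_force 20

```text
time: 2.47
ee_pos: [0.4461, -0.2741, 0.0129]
ee_rot: [0.639, 0.304, -0.637, 0.306]
ft_force: [-0.3, 1.2, 0.4]
gripper_width: 0.573
```

Run:
```python
from h import *
p,M=tool();print(p.round(4),M.round(2).tolist())
c=arm.calibration("wrist");p,d=arm.read_camera("wrist")
cv2.imwrite("pics/w2.png",p)
```

```text
[ 0.4461 -0.2741  0.0129] [[0.0, 0.78, -0.63], [-0.0, -0.63, -0.78], [-1.0, 0.0, -0.0]]
```

View pics/w2.png

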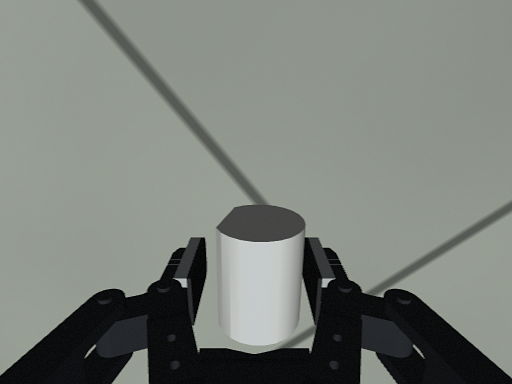

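The end face shows the flat at lower left, from (218,226) to (236,208). That puts the window about 120° from up, toward tool -z. I'll roll it toward tool +z and check the result.

Call:
drive_tool --series '[[[0,0,0.1,0],[0,0,0.2,0],[0,0,0.3,0],[0,0,0.4,0],[0,0,0.5,0],[0,0,0.6,0],[0,0,0.7,0],[0,0,0.8,0],[0,0,0.9,0],[0,0,0.9,0]]]'

```text
time: 3.35
ee_pos: [0.4216, -0.3017, 0.0109]
ee_rot: [-0.638, -0.305, 0.638, -0.305]
ft_force: [0.1, 0.3, -0.3]
gripper_width: 0.57
```

Run:
```python
from h import *
p,M=tool();print(p.round(4))
c=arm.calibration("wrist");p,d=arm.read_camera("wrist")
np.savez("pics/w3.npz",p=p,d=d,**c)
cv2.imwrite("pics/w3.png",cv2.resize(p[180:384,150:370],None,fx=2,fy=2))
```

```text
[ 0.4216 -0.3017  0.0109]
```

View pics/w3.png

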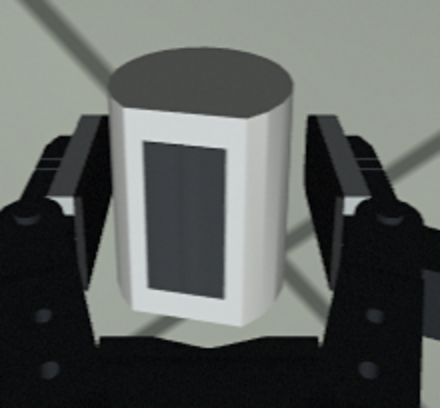

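It rolls well. The window is nearly up at crop (185,220), still a little left. I'll measure the residual roll numerically.

```bash
cat >> h.py <<'E'
def roll(name="wrist",save=None,near=None,zax=.020,rad=.035):
    """residual roll of the window from depth: tilt from vertical and its direction (world and tool)"""
    pos,M=tool();cal=arm.calibration(name);p,d=arm.read_camera(name)
    if save: np.savez(f"pics/{save}.npz",p=p,d=d,**cal);cv2.imwrite(f"pics/{save}.png",p)
    near=pos if near is None else near
    X=cloud(cal,d);g=p.max(-1).astype(int)
    m=(np.linalg.norm(X[...,:2]-near[:2],axis=-1)<rad)&(X[...,2]>zax-.01)&(X[...,2]<zax+.025)&(d>0)
    obj=X[m];top=obj[obj[:,2]>zax]
    dk=m&(g<95)&(X[...,2]>zax+.003)
    n,l,st,_=cv2.connectedComponentsWithStats(cv2.morphologyEx(dk.astype(np.uint8),cv2.MORPH_OPEN,np.ones((3,3),np.uint8)))
    for i in range(1,n):
        if st[i,4]<60: continue
        q=X[l==i];c=q.mean(0);u,s,v=np.linalg.svd(q-c);nn=v[2]*np.sign(v[2,2])
        a=v[0]; print("dark",st[i],"c",c.round(4),"normal",nn.round(3),"tilt",np.degrees(np.arccos(nn[2])).round(1),"in tool y,z",(M.T@nn)[1:].round(3),"axis deg",np.degrees(np.arctan(a[1]/a[0])).round(1),"ext",[round(np.ptp((q-c)@v[k])*1000,1) for k in(0,1)])
    w=top;b=cv2.minAreaRect((w[:,:2]*1000).astype(np.float32));print("cart rect",np.round(b[0],1),np.round(b[1],1),round(b[2],1),"ztop",w[:,2].max().round(4))
E
python3 - <<'E'
from h import *
roll(save="w4")
E
```

```text
dark [ 202  222   91   17 1120] c [ 0.4429 -0.3149  0.0295] normal [-0.776  0.631  0.007] tilt 89.6 in tool y,z [-1.    -0.003] axis deg 50.9 ext [np.float64(38.0), np.float64(16.0)]
dark [ 218  250   38   79 2675] c [ 0.4273 -0.2961  0.0363] normal [0.178 0.223 0.958] tilt 16.6 in tool y,z [-0.002 -0.285] axis deg -39.1 ext [np.float64(36.8), np.float64(16.6)]
dark [ 172  252   29   72 1096] c [ 0.4424 -0.2836  0.0355] normal [0.48  0.877 0.032] tilt 88.2 in tool y,z [-0.178 -0.984] axis deg -27.6 ext [np.float64(28.9), np.float64(27.6)]
dark [ 306  252   34   72 1158] c [ 0.4097 -0.3245  0.0355] normal [-0.772 -0.629  0.089] tilt 84.9 in tool y,z [-0.206  0.975] axis deg -54.7 ext [np.float64(29.3), np.float64(29.5)]
cart rect [ 421.8 -300.9] [68.6 52.2] 50.0 ztop 0.045
```

Residual is 15°, about 5 mm more travel.

Call:
drive_tool --series '[[[0,0,0.05,0],[0,0,0.1,0],[0,0,0.14,0],[0,0,0.14,0]]]'

```text
time: 3.78
ee_pos: [0.4185, -0.3055, 0.0109]
ee_rot: [-0.638, -0.305, 0.638, -0.305]
ft_force: [0.1, -0.1, -0.6]
gripper_width: 0.569
```

Run:
```python
from h import *
roll(save="w5")
```

```text
dark [ 207  222   91   16 1131] c [ 0.4388 -0.32    0.0296] normal [-0.779  0.627  0.011] tilt 89.4 in tool y,z [-1.     0.001] axis deg 51.1 ext [np.float64(38.3), np.float64(14.6)]
dark [ 172  252   30   72 1116] c [ 0.4389 -0.2877  0.0356] normal [0.481 0.876 0.036] tilt 87.9 in tool y,z [-0.176 -0.984] axis deg -27.6 ext [np.float64(28.5), np.float64(28.9)]
dark [ 237  252   40   76 2820] c [ 0.419  -0.3063  0.0367] normal [-0.07  -0.083  0.994] tilt 6.3 in tool y,z [-0.002  0.109] axis deg -38.7 ext [np.float64(36.7), np.float64(16.0)]
dark [ 306  252   34   72 1156] c [ 0.4063 -0.3287  0.0355] normal [-0.772 -0.631  0.078] tilt 85.5 in tool y,z [-0.205  0.976] axis deg -53.9 ext [np.float64(29.0), np.float64(29.6)]
cart rect [ 418.5 -305.4] [68.6 51.5] 50.5 ztop 0.045
```

Call:
drive_tool --series '[[[-1,0,0,0],[-2,0,0,0],[-2,0,0,-0.12],[-2,0,0,-0.24],[-2,0,0,-0.36],[-2,0,0,-0.48],[-2,0,0,-0.6],[-2,0,0,-0.72],[-2,0,0,-0.84],[-2,0,0,-0.96]]]'

```text
time: 4.67
ee_pos: [0.4188, -0.3051, 0.091]
ee_rot: [0.423, 0.567, -0.423, 0.567]
ft_force: [0.2, -0.7, 0.0]
gripper_width: 0.564
```

Call:
drive_tool --series '[[[0,0,0,-0.12],[0,0,0,-0.24],[0,0,0,-0.36],[0,0,0,-0.48],[0,0,0,-0.611],[0,0,0,-0.611]]]' --fingers 20

```text
time: 5.17
ee_pos: [0.4187, -0.3051, 0.0909]
ee_rot: [0.234, 0.667, -0.234, 0.667]
ft_force: [1.3, 0.4, 0.2]
gripper_width: 0.922
```

Run:
```python
from h import *
roll(save="w6",near=np.array([.42,-.305]),rad=.04)
plan([.419,-.305,.010],np.radians(-39))
```

```text
dark [ 227  197   55   24 1272] c [ 0.4222 -0.3013  0.0368] normal [0.029 0.041 0.999] tilt 2.9 in tool y,z [ 0.05  -0.003] axis deg -39.6 ext [np.float64(35.3), np.float64(16.6)]
cart rect [ 421.8 -301.1] [38.3 50.1] 51.4 ztop 0.0388
row [2.022 0.007 0.004] turn 0.001 from [ 0.4187 -0.3052  0.0909] jaw -39.0
```

Call:
drive_tool --series '[[[0.6,0.11,0,0],[1.2,0.11,0,0],[1.7,0.11,0,0],[2.0,0.11,0,0],[2.0,0.11,0,0]]]' --fingers 20

```text
time: 5.63
ee_pos: [0.4201, -0.3007, 0.0087]
ee_rot: [0.236, 0.668, -0.235, 0.665]
ft_force: [-0.9, 0.1, -0.4]
gripper_width: 0.919
```

Call:
drive_tool --series '[[[0,0,0,0],[0,0,0,0],[0,0,0,0],[0,0,0,0],[0,0,0,0],[0,0,0,0]]]' --fingers 255 --grip_force 60

```text
time: 6.13
ee_pos: [0.4227, -0.3023, 0.0122]
ee_rot: [0.235, 0.666, -0.236, 0.668]
ft_force: [-0.0, 0.9, 6.8]
gripper_width: 0.58
```

Call:
drive_tool --series '[[[-0.5,0,0,0],[-1.2,0,0,0],[-2.2,0,0,0],[-3.2,0,0,0],[-3.2,0,0,0],[-3.2,0,0,0]]]'

```text
time: 6.63
ee_pos: [0.4227, -0.3029, 0.1414]
ee_rot: [0.235, 0.665, -0.236, 0.669]
ft_force: [-0.2, 0.2, -2.2]
gripper_width: 0.571
```

Run:
```python
from h import *
p,M=tool();roll(save="w7",near=p,zax=p[2]+.01,rad=.04)
c=arm.calibration("top");p,d=arm.read_camera("top");np.savez("pics/t2.npz",p=p,d=d,**c)
a=cv2.resize(p[155:200,215:365],None,fx=5,fy=5,interpolation=cv2.INTER_CUBIC)
w=np.load("pics/w7.npz")["p"][150:384,100:420];w=cv2.resize(w,(750,548))[:375]
cv2.imwrite("pics/m2.png",np.vstack([a,w]))
```

```text
dark [ 161  253   36   70 1032] c [ 0.4045 -0.2798  0.1675] normal [-0.73   0.518  0.445] tilt 63.6 in tool y,z [-0.055 -0.891] axis deg 81.1 ext [np.float64(28.0), np.float64(23.6)]
dark [ 312  253   36   70 1009] c [ 0.4491 -0.3152  0.1677] normal [ 0.691 -0.519  0.503] tilt 59.8 in tool y,z [0.03  0.866] axis deg 12.7 ext [np.float64(28.6), np.float64(20.8)]
dark [ 211  287   86   31 2562] c [ 0.4189 -0.3075  0.1659] normal [-0.084 -0.096  0.992] tilt 7.4 in tool y,z [-0.128  0.   ] axis deg -38.1 ext [np.float64(35.6), np.float64(18.7)]
cart rect [ 421.7 -303.8] [36.4 76.7] 51.5 ztop 0.1764
```

View pics/m2.png

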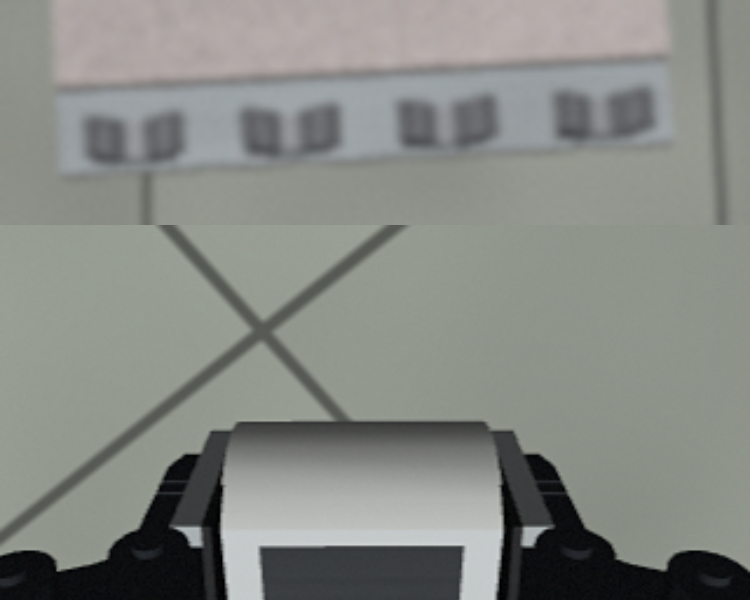

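Held cleanly with the window up. Next I'll measure the cradles with the wrist camera from in front of the reader.

Call:
drive_tool --series '[[[-0.5,0.6,-0.2,0.1],[-1,1.2,-0.4,0.2],[-1.5,1.8,-0.6,0.3],[-1.5,2.4,-0.8,0.4],[-1.5,3,-1,0.5],[-1.5,3.6,-1.3,0.6],[-1.5,4.2,-1.5,0.7],[-1.5,4.8,-1.7,0.8],[-1.5,5.54,-2.0,0.89],[-1.5,5.54,-2.0,0.89]]]'

```text
time: 7.57
ee_pos: [0.4988, -0.0719, 0.1974]
ee_rot: [0.499, 0.503, -0.498, 0.5]
ft_force: [0.4, 0.7, -0.6]
gripper_width: 0.577
```

Call:
drive_tool --series '[[[0,0,0,0],[0,0,0,0],[0,0,0,0]]]'

```text
time: 7.82
ee_pos: [0.4974, -0.0802, 0.1979]
ee_rot: [0.499, 0.501, -0.5, 0.5]
ft_force: [-0.1, -0.7, -0.5]
gripper_width: 0.578
```

Run:
```python
from h import *
print(tool()[0].round(4))
c=arm.calibration("wrist");p,d=arm.read_camera("wrist");np.savez("pics/w8.npz",p=p,d=d,**c)
cv2.imwrite("pics/w8.png",cv2.resize(p,None,fx=1.5,fy=1.5))
```

```text
[ 0.4974 -0.0802  0.1979]
```

View pics/w8.png

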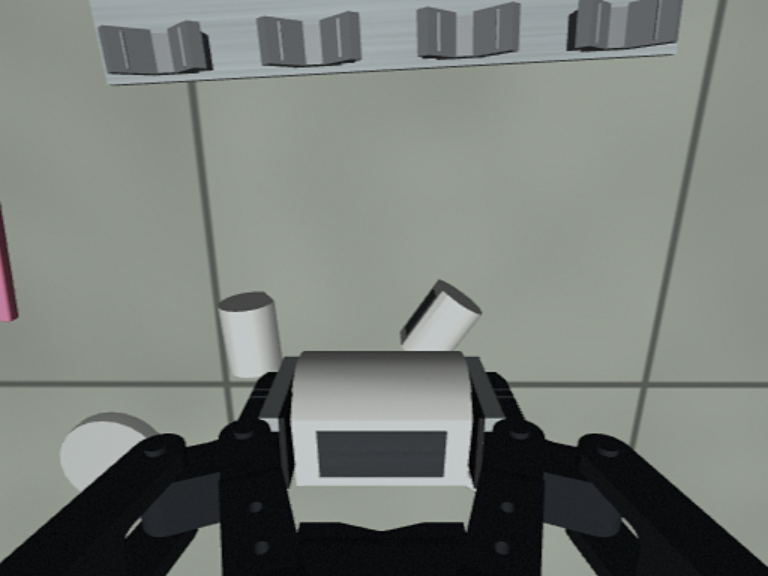

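Four grey cradles show across the top of the picture, at (152,45), (310,38), (468,32) and (628,22). I'll compute the cradle frame from depth.

Run:
```python
from h import *
z=np.load("pics/w8.npz");c={k:z[k] for k in("camera_matrix","view")};d=z["d"]
X=cloud(c,d)
m=(X[...,2]>.016)&(X[...,2]<.05)&(X[...,0]>.57)&(X[...,0]<.67)&(d>0)
n,l,st,_=cv2.connectedComponentsWithStats(m.astype(np.uint8));
top=[]
for i in range(1,n):
    if st[i,4]<100: continue
    q=X[l==i];b=cv2.minAreaRect((q[:,:2]*1000).astype(np.float32))
    print(st[i],np.round(b[0],1),np.round(b[1],1),round(b[2],1),"z",q[:,2].min().round(4),q[:,2].max().round(4))
# strip front edge
v,u=np.mgrid[:384,:512];s=(X[...,2]>.004)&(X[...,2]<.012)&(X[...,0]>.55)&(X[...,0]<.66)
e=[]
for k in range(75,450,5):
    r=np.where(s[:,k])[0]
    if len(r): e.append(onplane(c,(k,r.max()),.008))
e=np.array(e);pf=np.polyfit(e[:,1],e[:,0],1);print("front edge x=%.4f*y+%.4f"%tuple(pf),"yaw deg",np.degrees(np.arctan(-pf[0])).round(2),e[[0,-1]].round(3).tolist())
```

```text
[ 277    1   70   39 2168] [ 630.5 -128.3] [24.2 58.1] 2.9 z 0.0162 0.0426
[ 380    0   75   34 2188] [ 635.1 -218.3] [24.2 59.3] 3.0 z 0.0161 0.0427
[ 170    7   71   38 2137] [625.8 -38.4] [24.4 58.1] 2.9 z 0.016 0.0428
[  65   14   74   36 2150] [621.1  51.2] [24.6 58.3] 3.2 z 0.0161 0.043
front edge x=-0.0523*y+0.6088 yaw deg 2.99 [[0.604, 0.092, 0.008], [0.622, -0.26, 0.008]]
```

```bash
cat >> h.py <<'E'
from scipy.optimize import least_squares
def prof(f,tw=None,ctr=None,ax=None):
    """profile across a cartridge: cylinder axis + flat tilt. f npz; tw=(pos,M) tool pose (held) """
    z=np.load(f);c={k:z[k] for k in("camera_matrix","view")};X=cloud(c,z["d"]);pos,M=tw
    T=(X-pos)@M                       # tool coords
    if ctr is not None: T=T-np.array([(M.T@(np.r_[ctr]-pos))])[0]
    m=(abs(T[...,2])<.02)&(abs(T[...,1])<.03)&(abs(T[...,0])<.045)&(z["d"]>0);g=z["p"].max(-1)
    w=T[m&(g<95)];q=T[m&(g>130)]
    n,l,st,_=cv2.connectedComponentsWithStats((m&(g<95)).astype(np.uint8));k=1+st[1:,4].argmax();w=T[l==k]
    a,b=np.polyfit(w[:,1],-w[:,0],1)  # height vs y
    fl=abs(-q[:,0]-a*q[:,1]-b)<.0015; r=q[~fl];
    s=least_squares(lambda p:np.hypot(r[:,1]-p[0],-r[:,0]-p[1])-.02,[0,.01],loss="soft_l1",f_scale=.0007).x
    wc=w.mean(0);ang=np.degrees(np.arctan2(wc[1]-s[0],-wc[0]-s[1]))
    print("flat tilt toward tool y (deg): plane",np.degrees(np.arctan(-a)).round(1),"centre",ang.round(1),"axis at tool y,h",s.round(4),"win-axis dist",np.hypot(wc[1]-s[0],-wc[0]-s[1]).round(4),"win z",wc[2].round(4))
E
python3 - <<'E'
from h import *
prof("pics/w8.npz",tool());print(np.round(arm.read_state()["joint_positions"],2))
plan([.6351,-.2183,.12],np.radians(3))
E
```

```text
flat tilt toward tool y (deg): plane -7.8 centre -6.6 axis at tool y,h [-0.0045  0.0075] win-axis dist 0.0168 win z -0.0004
[ 0.44  0.31 -0.41  1.97  0.16  0.89 -1.62]
row [1.948 3.438 3.453] turn 1.519 from [ 0.4976 -0.0803  0.1981] jaw -89.9
```

The cartridge is held about 7° off. The 15° detents should correct this once it rests, and I'll check after placing. Joint 7 requires the negative turn.

Call:
drive_tool --series '[[[0,0.3,0.3,-0.12],[0,0.7,0.7,-0.24],[0,1.0,1.0,-0.36],[0,1.4,1.4,-0.48],[0,1.8,1.8,-0.6],[0,2.2,2.1,-0.72],[0.5,2.5,2.5,-0.84],[1,2.8,2.8,-0.96],[1.5,3.1,3.1,-1.08],[1.95,3.44,3.37,-1.2]]]'

```text
time: 8.7
ee_pos: [0.6354, -0.2163, 0.1191]
ee_rot: [0.128, 0.696, -0.129, 0.695]
ft_force: [-0.0, -0.2, -1.1]
gripper_width: 0.572
```

Call:
drive_tool --series '[[[0,0,0,-0.12],[0,0,0,-0.24],[0,0,0,-0.36],[0,0,0,-0.423],[0,0,0,-0.423],[0,0,0,-0.423]]]'

```text
time: 9.2
ee_pos: [0.6355, -0.2148, 0.1204]
ee_rot: [-0.018, 0.707, 0.018, 0.707]
ft_force: [-0.3, -0.1, -1.1]
gripper_width: 0.574
```

Run:
```python
from h import *
plan([.6351,-.2150,.042],np.radians(3))
c=arm.calibration("wrist");t=tool();p,d=arm.read_camera("wrist");np.savez("pics/w9.npz",p=p,d=d,**c);prof("pics/w9.npz",t)
print(np.round(arm.read_state()["joint_positions"],2))
```

```text
row [ 1.959 -0.004 -0.009] turn -0.001 from [ 0.6355 -0.2148  0.1204] jaw 2.9
flat tilt toward tool y (deg): plane -7.3 centre -5.4 axis at tool y,h [-0.0043  0.0078] win-axis dist 0.0167 win z 0.0002
[ 0.7   0.73 -0.64  1.6   0.5   0.98 -0.04]
```

Call:
drive_tool --series '[[[0.6,0,0,0],[1.2,0,0,0],[1.5,0,0,0],[1.7,0,0,0],[1.8,0,0,0],[1.9,0,0,0],[1.97,0,0,0],[1.97,0,0,0]]]'

```text
time: 9.92
ee_pos: [0.6365, -0.2134, 0.0424]
ee_rot: [-0.019, 0.707, 0.019, 0.707]
ft_force: [-0.6, -0.4, -1.0]
gripper_width: 0.573
```

Call:
drive_tool --series '[[[0.05,0,0,0],[0.05,0,0,0],[0.05,0,0,0]]]'

```text
time: 10.17
ee_pos: [0.6364, -0.2134, 0.0405]
ee_rot: [-0.019, 0.707, 0.019, 0.707]
ft_force: [-0.4, 0.0, -1.1]
gripper_width: 0.575
```

Call:
drive_tool --series '[[[0.03,0,0,0],[0.05,0,0,0],[0.05,0,0,0],[0.05,0,0,0]]]'

```text
time: 10.5
ee_pos: [0.6366, -0.2138, 0.0385]
ee_rot: [-0.02, 0.707, 0.019, 0.707]
ft_force: [-0.3, -0.6, 0.9]
gripper_width: 0.576
```

Call:
drive_tool --series '[[[0.02,0,0,0],[0.04,0,0,0],[0.04,0,0,0],[0.04,0,0,0]]]'

```text
time: 10.83
ee_pos: [0.6366, -0.2139, 0.0383]
ee_rot: [-0.02, 0.707, 0.019, 0.707]
ft_force: [-4.3, -1.1, 10.2]
gripper_width: 0.571
```

Contact came at TCP z≈0.0385, as predicted. Releasing now.

Call:
drive_tool --series '[[[-0.03,0,0,0],[-0.03,0,0,0],[-0.03,0,0,0],[-0.03,0,0,0],[-0.03,0,0,0],[-1,0,0,0],[-2,0,0,0],[-2.5,0,0,0],[-2.5,0,0,0],[-2.5,0,0,0]]]' --fingers 30

```text
time: 11.67
ee_pos: [0.637, -0.2136, 0.1379]
ee_rot: [-0.02, 0.706, 0.019, 0.708]
ft_force: [-0.4, -0.2, -0.6]
gripper_width: 0.881
```

Run:
```python
from h import *
t=tool();c=arm.calibration("wrist");p,d=arm.read_camera("wrist");np.savez("pics/w10.npz",p=p,d=d,**c);cv2.imwrite("pics/w10.png",p)
print(t[0].round(4));prof("pics/w10.npz",t,ctr=[.6351,-.2183,.046])
roll(near=np.array([.6351,-.2183]),zax=.046,rad=.04)
```

```text
[ 0.637  -0.2136  0.1379]
flat tilt toward tool y (deg): plane -7.4 centre -34.6 axis at tool y,h [ 0.0164 -0.0091] win-axis dist 0.0316 win z 0.0018
dark [231 203  49  21 997] c [ 0.6374 -0.22    0.0629] normal [ 0.008 -0.132  0.991] tilt 7.6 in tool y,z [-0.133  0.   ] axis deg 3.7 ext [np.float64(34.9), np.float64(18.4)]
cart rect [ 636.8 -217. ] [50.  38.1] 3.0 ztop 0.0656
```

View pics/w10.png

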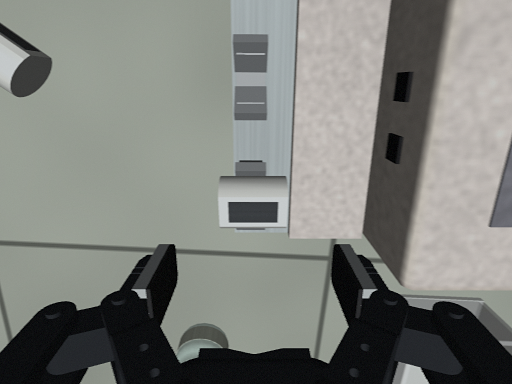

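It is in the V but tilted about 7.5° toward -y and about 2 mm long in x. It was probably still rocking in its detent when I gripped it. I'll pick it up, set it on the bench in front, let it settle and regrip.

Call:
drive_tool --series '[[[0,-0.12,-0.05,0],[0.8,-0.12,-0.05,0],[1.6,-0.12,-0.05,0],[2.2,-0.12,-0.05,0],[2.48,-0.12,-0.05,0],[2.48,-0.12,-0.05,0]]]' --fingers 30

```text
time: 12.27
ee_pos: [0.6317, -0.2179, 0.0331]
ee_rot: [-0.019, 0.709, 0.02, 0.704]
ft_force: [0.2, 1.1, -0.1]
gripper_width: 0.882
```

Call:
drive_tool --series '[[[0,0,0,0],[0,0,0,0],[0,0,0,0],[0,0,0,0],[0,0,0,0],[-0.6,0,0,0],[-1.2,0,0,0],[-1.2,0,-0.9,0],[-1.2,0,-1.8,0],[-1.2,0,-2.4,0]]]' --fingers 255

```text
time: 13.1
ee_pos: [0.5355, -0.224, 0.0856]
ee_rot: [-0.02, 0.708, 0.019, 0.706]
ft_force: [-0.0, -0.6, -1.7]
gripper_width: 0.576
```

Call:
drive_tool --series '[[[0.8,0,0,0],[1.4,0,0,0],[1.7,0,0,0],[1.8,0,0,0],[1.85,0,0,0],[1.85,0,0,0]]]'

```text
time: 13.6
ee_pos: [0.5378, -0.2237, 0.013]
ee_rot: [-0.02, 0.708, 0.019, 0.706]
ft_force: [-3.7, -0.5, 7.9]
gripper_width: 0.578
```

Call:
drive_tool --series '[[[-0.05,0,0,0],[-0.05,0,0,0],[-0.05,0,0,0],[-0.05,0,0,0],[-0.05,0,0,0],[-1,0,0,0],[-1.8,0,0,0],[-1.8,0,0,0],[-1.8,0,0,0],[-1.8,0,0,0]]]' --fingers 30

```text
time: 14.43
ee_pos: [0.5383, -0.2237, 0.083]
ee_rot: [-0.019, 0.707, 0.019, 0.707]
ft_force: [-0.3, -0.0, 0.4]
gripper_width: 0.882
```

Run:
```python
from h import *
for i in range(12):
    roll(near=np.array([.5378,-.2237]),rad=.04)
    if i>5: arm.read_camera("top");arm.read_camera("top")
```

```text
dark [ 225  201   57   25 1397] c [ 0.5381 -0.2189  0.0368] normal [-0.005  0.049  0.999] tilt 2.8 in tool y,z [ 0.049 -0.003] axis deg 3.1 ext [np.float64(35.2), np.float64(16.8)]
cart rect [ 537.8 -218.3] [50.2 37. ] 3.0 ztop 0.0389
dark [ 226  207   57   23 1286] c [ 0.5383 -0.2217  0.0368] normal [ 0.002 -0.043  0.999] tilt 2.5 in tool y,z [-0.043 -0.002] axis deg 3.1 ext [np.float64(35.3), np.float64(16.5)]
cart rect [ 537.9 -220. ] [50.2 36.8] 3.3 ztop 0.0388
dark [ 227  210   56   24 1339] c [ 0.5385 -0.2239  0.0369] normal [ 0.007 -0.087  0.996] tilt 5.0 in tool y,z [-0.086  0.001] axis deg 3.1 ext [np.float64(35.2), np.float64(17.8)]
cart rect [ 538.  -221.4] [50.2 37.8] 3.2 ztop 0.0393
dark [ 227  211   56   23 1282] c [ 0.5385 -0.2241  0.0369] normal [ 0.004 -0.085  0.996] tilt 4.9 in tool y,z [-0.084 -0.003] axis deg 3.3 ext [np.float64(35.1), np.float64(17.0)]
cart rect [ 537.9 -221. ] [50.2 37. ] 3.3 ztop 0.0393
dark [ 226  209   57   24 1339] c [ 0.5385 -0.223   0.0368] normal [ 0.002 -0.048  0.999] tilt 2.7 in tool y,z [-0.047 -0.002] axis deg 3.1 ext [np.float64(35.3
[... 1017 characters left out ...]
 [ 225  206   57   24 1321] c [ 0.5382 -0.2219  0.0368] normal [ 0.003 -0.037  0.999] tilt 2.1 in tool y,z [-0.037  0.001] axis deg 3.2 ext [np.float64(35.3), np.float64(17.4)]
cart rect [ 537.9 -219.8] [50.  36.5] 3.0 ztop 0.0392
dark [ 225  204   57   24 1338] c [ 0.5382 -0.2205  0.0368] normal [-0.005  0.025  1.   ] tilt 1.4 in tool y,z [ 0.025 -0.004] axis deg 3.2 ext [np.float64(35.3), np.float64(16.7)]
cart rect [ 538.  -219.9] [50.2 39.4] 3.4 ztop 0.0388
dark [ 225  206   57   24 1331] c [ 0.5383 -0.2218  0.0369] normal [ 0.004 -0.042  0.999] tilt 2.4 in tool y,z [-0.042  0.001] axis deg 3.0 ext [np.float64(35.3), np.float64(17.1)]
cart rect [ 537.9 -219.9] [50.1 36.5] 3.0 ztop 0.0388
```

Confirmed: it rocks about 0° and damps out in about 2 s. I'll wait, then regrip centred.

Call:
drive_tool --series '[[[0,0.075,0,0],[0,0.075,0,0],[0,0.075,0,0],[0,0.075,0,0],[0,0.075,0,0],[0,0.075,0,0],[0,0.075,0,0],[0,0.075,0,0],[0,0.075,0,0],[0,0.075,0,0]]]'

```text
time: 16.47
ee_pos: [0.5385, -0.2206, 0.0834]
ee_rot: [-0.019, 0.707, 0.019, 0.707]
ft_force: [-0.9, 0.2, -0.1]
gripper_width: 0.887
```

Call:
drive_tool --series '[[[0,0,0,0],[0,0,0,0],[0,0,0,0],[0,0,0,0],[0,0,0,0],[0.6,0,0,0],[1.2,0,0,0],[1.6,0,0,0],[1.75,0,0,0],[1.75,0,0,0]]]'

```text
time: 17.3
ee_pos: [0.5375, -0.2201, 0.0119]
ee_rot: [-0.019, 0.708, 0.02, 0.706]
ft_force: [-0.0, -0.8, 0.2]
gripper_width: 0.883
```

Call:
drive_tool --series '[[[0,0,0,0],[0,0,0,0],[0,0,0,0],[0,0,0,0],[0,0,0,0],[-0.6,0,0,0],[-1.4,0,0,0],[-2,0,0,0],[-2,0,0,0],[-2,0,0,0]]]' --fingers 255

```text
time: 18.13
ee_pos: [0.5392, -0.2211, 0.0947]
ee_rot: [-0.02, 0.706, 0.019, 0.708]
ft_force: [0.6, 0.4, -1.6]
gripper_width: 0.577
```

Run:
```python
from h import *
c=arm.calibration("wrist");t=tool();p,d=arm.read_camera("wrist");np.savez("pics/w9.npz",p=p,d=d,**c);prof("pics/w9.npz",t)
plan([.6351,-.2183,.0385],np.radians(3))
```

```text
flat tilt toward tool y (deg): plane -0.3 centre 0.8 axis at tool y,h [-0.0004  0.0052] win-axis dist 0.0168 win z 0.0003
row [ 1.372 -0.064  2.425] turn 0.002 from [ 0.5381 -0.221   0.0934] jaw 3.1
```

Tilt is ≈0 now, so I'll place it.

Call:
drive_tool --series '[[[0,-0.05,0.8,0],[0,-0.05,1.6,0],[0,-0.05,2.2,0],[0,-0.05,2.42,0],[0,-0.05,2.42,0],[0.6,-0.05,2.42,0],[1.0,-0.05,2.42,0],[1.15,-0.05,2.42,0],[1.25,-0.05,2.42,0],[1.25,-0.05,2.42,0]]]'

```text
time: 19.02
ee_pos: [0.6339, -0.2178, 0.0423]
ee_rot: [-0.019, 0.708, 0.019, 0.706]
ft_force: [0.0, 0.0, -0.9]
gripper_width: 0.573
```

Call:
drive_tool --series '[[[0.03,0,0,0],[0.06,0,0,0],[0.06,0,0,0],[0.06,0,0,0]]]'

```text
time: 19.35
ee_pos: [0.6356, -0.2172, 0.0415]
ee_rot: [-0.02, 0.707, 0.019, 0.707]
ft_force: [0.7, 0.6, -1.2]
gripper_width: 0.58
```

Call:
drive_tool --series '[[[0.03,0,0,0],[0.04,0,0,0],[0.04,0,0,0]]]'

```text
time: 19.6
ee_pos: [0.6359, -0.2178, 0.0408]
ee_rot: [-0.02, 0.706, 0.019, 0.707]
ft_force: [-1.3, -1.4, 7.1]
gripper_width: 0.572
```

Call:
drive_tool --series '[[[0,0,0,0],[0,0,0,0],[0,0,0,0],[0,0,0,0],[0,0,0,0],[-1,0,0,0],[-2,0,0,0],[-2.5,0,0,0],[-2.5,0,0,0],[-2.5,0,0,0]]]' --fingers 30

```text
time: 20.43
ee_pos: [0.636, -0.2174, 0.1409]
ee_rot: [-0.02, 0.706, 0.019, 0.708]
ft_force: [-0.3, -0.3, -0.9]
gripper_width: 0.879
```

Run:
```python
from h import *
roll(near=np.array([.6351,-.2183]),zax=.046,rad=.04)
p,d=arm.read_camera("top");carts(arm.calibration("top"),p,d)
```

```text
dark [ 229  193   49   21 1003] c [ 0.6358 -0.2182  0.0628] normal [ 0.002 -0.009  1.   ] tilt 0.6 in tool y,z [-0.011  0.004] axis deg 3.1 ext [np.float64(35.1), np.float64(16.6)]
cart rect [ 635.8 -216.5] [50.1 36.8] 3.0 ztop 0.0648
c 441.1 -120.7 size 50.1 36.2 axis deg -33.1 ztop 0.0442 ridge [ 0.4404 -0.119 ] px [293 234  20  22]
c 434.3 15.4 size 49.8 38.9 axis deg 5.5 ztop 0.0464 ridge [0.4285 0.0171] px [247 238  15  19]
```

Cartridge A is home: tilt 0.6°, centre (0.636, -0.218). Next is B.

Call:
drive_tool --series '[[[0,0.5,-0.9,-0.12],[0,0.9,-1.7,-0.24],[0,1.3,-2.4,-0.36],[0,1.7,-3.1,-0.48],[0,2.1,-3.8,-0.6],[0,2.4,-4.3,-0.72],[0,2.63,-4.69,-0.84],[0.5,2.63,-4.69,-0.942],[1,2.63,-4.69,-0.942],[1,2.63,-4.69,-0.942]]]' --fingers 60

```text
time: 21.37
ee_pos: [0.4389, -0.1222, 0.0959]
ee_rot: [-0.336, 0.623, 0.34, 0.619]
ft_force: [-0.4, 1.2, -0.2]
gripper_width: 0.762
```

Run:
```python
from h import *
c=arm.calibration("wrist");t=tool();p,d=arm.read_camera("wrist");carts(c,p,d)
plan([.4425,-.1215,.011],np.radians(57))
cv2.imwrite("pics/w11.png",p);print(np.round(arm.read_state()["joint_positions"],2))
```

```text
c 435.9 13.2 size 50.9 39.4 axis deg 3.2 ztop 0.0425 ridge [0.4349 0.0133] px [384  39  97 105]
c 443.1 -122.4 size 51.2 36.2 axis deg -34.2 ztop 0.0422 ridge [ 0.4432 -0.1205] px [231 172  53  82]
row [ 2.158 -0.056  0.044] turn 0.002 from [ 0.4401 -0.122   0.0973] jaw 57.1
[ 0.95  0.57 -0.91  2.12  0.65  0.77  0.61]
```

Call:
drive_tool --series '[[[0.8,-0.06,0.05,0],[1.5,-0.06,0.05,0],[2,-0.06,0.05,0],[2.15,-0.06,0.05,0],[2.15,-0.06,0.05,0]]]'

```text
time: 21.83
ee_pos: [0.4448, -0.1216, 0.0126]
ee_rot: [-0.337, 0.622, 0.339, 0.62]
ft_force: [-1.8, -0.2, -0.1]
gripper_width: 0.768
```

Call:
drive_tool --series '[[[0,0,0,0],[0,0,0,0],[0,0,0,0],[0,0,0,0]]]' --fingers 110 --grip_force 20

```text
time: 22.17
ee_pos: [0.4459, -0.1225, 0.0144]
ee_rot: [-0.338, 0.621, 0.337, 0.622]
ft_force: [-0.4, 0.2, 0.2]
gripper_width: 0.57
```

Run:
```python
from h import *
p,d=arm.read_camera("wrist");print(tool()[0].round(4))
cv2.imwrite("pics/w12.png",cv2.resize(p[180:384,150:370],None,fx=2,fy=2))
```

```text
[ 0.4458 -0.1225  0.0142]
```

View pics/w12.png

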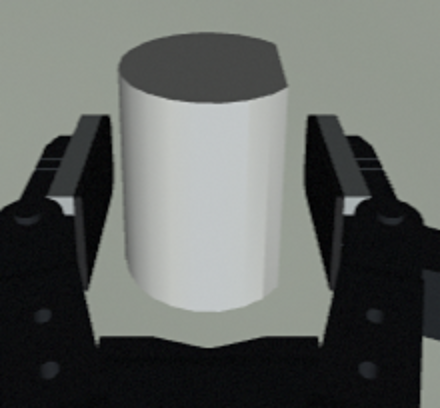

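The flat is at right, from (275,43) to (288,85), about 97° from up. I'll roll it toward tool -z.

Call:
drive_tool --series '[[[0,0,-0.1,0],[0,0,-0.2,0],[0,0,-0.3,0],[0,0,-0.4,0],[0,0,-0.5,0],[0,0,-0.6,0],[0,0,-0.7,0],[0,0,-0.8,0],[0,0,-0.8,0]]]'

```text
time: 22.97
ee_pos: [0.4272, -0.1499, 0.0132]
ee_rot: [-0.338, 0.622, 0.338, 0.621]
ft_force: [-0.2, -0.2, 0.1]
gripper_width: 0.567
```

Run:
```python
from h import *
roll();roll()
```

```text
dark [ 227  216   81   18 1160] c [ 0.4086 -0.1296  0.0309] normal [ 0.839 -0.544  0.005] tilt 89.7 in tool y,z [-1.  0.] axis deg 57.1 ext [np.float64(34.1), np.float64(18.2)]
dark [ 169  249   33   65 1000] c [ 0.408  -0.1689  0.0345] normal [-0.317 -0.945  0.08 ] tilt 85.4 in tool y,z [-0.248 -0.966] axis deg -19.7 ext [np.float64(26.6), np.float64(24.7)]
dark [308 249  29  65 812] c [ 0.4363 -0.1236  0.0358] normal [0.709 0.693 0.133] tilt 82.4 in tool y,z [-0.218  0.967] axis deg -50.3 ext [np.float64(27.0), np.float64(22.8)]
cart rect [ 425.8 -149. ] [68.7 51.6] 57.4 ztop 0.045
dark [ 227  216   82   18 1153] c [ 0.4089 -0.1291  0.031 ] normal [ 0.839 -0.544  0.01 ] tilt 89.4 in tool y,z [-1.    -0.001] axis deg 57.1 ext [np.float64(34.1), np.float64(18.5)]
dark [ 169  249   33   66 1000] c [ 0.4084 -0.1685  0.0345] normal [-0.325 -0.943  0.074] tilt 85.7 in tool y,z [-0.24  -0.968] axis deg -19.1 ext [np.float64(24.0), np.float64(22.5)]
dark [309 248  27  66 759] c [ 0.4364 -0.1229  0.0363] normal [0.694 0.698 0.177] tilt 79.8 in tool y,z [-0.203  0.963] axis deg -52.3 ext [np.float64(27.7), np.float64(21.6)]
cart rect [ 425.9 -148.6] [68.8 51.8] 56.4 ztop 0.045
```

The window isn't found on top yet. I'll measure the flat from the outline of the visible end face instead.

```bash
cat >> h.py <<'E'
def face():
    """roll of the flat from the visible (tool +y) end face, angle from up toward tool +z"""
    pos,M=tool();cal=arm.calibration("wrist");p,d=arm.read_camera("wrist");T=(cloud(cal,d)-pos)@M
    m=(d>0)&(abs(T[...,2])<.024)&(T[...,0]>-.04)&(T[...,1]<.04);g=p.max(-1)
    n,l,st,ce=cv2.connectedComponentsWithStats((m&(g<95)&(T[...,1]>.012)).astype(np.uint8))
    k=1+st[1:,4].argmax();q=T[l==k];yf=np.median(q[:,1]);q=q[abs(q[:,1]-yf)<.006];z,h=q[:,2],-q[:,0]
    H=cv2.convexHull(np.c_[z,h].astype(np.float32)*1000)[:,0]
    H=np.concatenate([np.linspace(a,b,12) for a,b in zip(H,np.roll(H,-1,0))])
    best=None
    for a in np.radians(np.arange(-180,180,2)):     # circle with one flat: only outline points
        f=lambda c:np.minimum(20-np.hypot(*(H-c).T),0*H[:,0]+16-(H-c)@[np.sin(a),np.cos(a)])
        r=least_squares(f,[H[:,0].mean(),20-(pos[2]*1000)],loss="soft_l1",f_scale=.5)
        if best is None or r.cost<best[0]: best=(r.cost,np.degrees(a),r.x)
    print("face px",st[k],"n",len(q),"flat angle toward +z",round(best[1]),"cost",round(best[0],1),"axis z,h(mm)",best[2].round(1),"yface",yf.round(4),"tcp",pos.round(4))
E
python3 - <<'E'
from h import *
face()
E
```

```text
face px [ 226  199   84   35 2381] n 2381 flat angle toward +z 86 cost 24.4 axis z,h(mm) [7.7 7.1] yface 0.0267 tcp [ 0.4277 -0.1493  0.0133]
```

The flat sat against the pad (86°), so it slid rather than rolled. I'll raise the fingers so the tip pushes above the axis.

Call:
drive_tool --series '[[[0,0,0.1,0],[-0.25,0,0.1,0],[-0.45,0,0.1,0],[-0.45,0,0.1,0],[-0.45,0,0,0],[-0.45,0,-0.1,0],[-0.45,0,-0.2,0],[-0.45,0,-0.3,0],[-0.45,0,-0.4,0],[-0.45,0,-0.4,0]]]'

```text
time: 23.95
ee_pos: [0.4184, -0.1634, 0.031]
ee_rot: [-0.337, 0.622, 0.338, 0.621]
ft_force: [-0.3, -0.4, -0.7]
gripper_width: 0.568
```

Run:
```python
from h import *
face();roll(save="w13")
```

```text
face px [ 208  188   81   26 1641] n 1641 flat angle toward +z 10 cost 16.0 axis z,h(mm) [ -2.3 -10.6] yface 0.0266 tcp [ 0.4184 -0.1634  0.031 ]
dark [211 202  80  13 734] c [ 0.3952 -0.1503  0.0296] normal [ 0.84  -0.542  0.006] tilt 89.7 in tool y,z [-1.     0.002] axis deg 57.2 ext [np.float64(38.2), np.float64(16.7)]
dark [ 244  224   34   71 2158] c [ 0.4185 -0.1586  0.0361] normal [0.169 0.268 0.949] tilt 18.4 in tool y,z [0.004 0.316] axis deg -32.5 ext [np.float64(36.8), np.float64(16.8)]
dark [177 238  30  48 530] c [ 0.4002 -0.182   0.0372] normal [0.351 0.932 0.095] tilt 84.6 in tool y,z [0.212 0.973] axis deg -18.9 ext [np.float64(26.2), np.float64(20.6)]
dark [302 238  24  50 477] c [ 0.4284 -0.1378  0.0374] normal [0.707 0.707 0.005] tilt 89.7 in tool y,z [-0.209  0.978] axis deg -45.0 ext [np.float64(23.7), np.float64(18.2)]
cart rect [ 417.4 -162. ] [68.6 51.2] 57.5 ztop 0.045
```

Call:
drive_tool --series '[[[0,0,0,0],[0,0,0,0],[0,0,0,0],[0,0,0,0],[0,0,0,0],[0,0,0,0],[0,0,0,0],[0,0,0,0],[0,0,0,0],[0,0,0,0]]]'

```text
time: 24.88
ee_pos: [0.4192, -0.1624, 0.0314]
ee_rot: [-0.338, 0.621, 0.338, 0.621]
ft_force: [0.1, 0.1, -0.0]
gripper_width: 0.57
```

Run:
```python
from h import *
for i in range(3):
    roll()
```

```text
dark [208 201  79  13 697] c [ 0.3948 -0.1509  0.0296] normal [ 0.84  -0.542  0.01 ] tilt 89.4 in tool y,z [-1.     0.001] axis deg 57.2 ext [np.float64(37.7), np.float64(16.2)]
dark [ 239  224   34   71 2130] c [ 0.4178 -0.1599  0.0362] normal [0.152 0.236 0.96 ] tilt 16.3 in tool y,z [0.    0.281] axis deg -32.6 ext [np.float64(37.0), np.float64(16.3)]
dark [178 238  29  48 515] c [ 0.4007 -0.1814  0.0371] normal [0.347 0.935 0.069] tilt 86.1 in tool y,z [0.217 0.974] axis deg -19.2 ext [np.float64(25.4), np.float64(21.2)]
dark [302 238  27  48 480] c [ 0.4289 -0.137   0.0374] normal [-0.722 -0.691  0.045] tilt 87.4 in tool y,z [ 0.231 -0.972] axis deg -46.6 ext [np.float64(23.9), np.float64(18.1)]
cart rect [ 417.6 -161.4] [68.7 51.2] 57.2 ztop 0.045
dark [210 201  80  13 723] c [ 0.3952 -0.1502  0.0297] normal [ 0.842 -0.54   0.008] tilt 89.6 in tool y,z [-1.     0.003] axis deg 57.3 ext [np.float64(38.3), np.float64(16.5)]
dark [ 244  224   34   71 2173] c [ 0.4189 -0.1582  0.036 ] normal [0.179 0.273 0.945] tilt 19.1 in tool y,z [-0.002  0.327] axis deg -33.1 ext [np.float64(36
[... 492 characters left out ...]
[ 0.842 -0.54   0.006] tilt 89.7 in tool y,z [-1.     0.003] axis deg 57.3 ext [np.float64(37.9), np.float64(16.0)]
dark [ 243  224   33   71 2138] c [ 0.4187 -0.1586  0.0359] normal [0.161 0.247 0.956] tilt 17.2 in tool y,z [-0.001  0.295] axis deg -32.6 ext [np.float64(36.9), np.float64(16.8)]
dark [177 238  30  48 521] c [ 0.4007 -0.1815  0.0371] normal [0.342 0.936 0.078] tilt 85.5 in tool y,z [0.221 0.972] axis deg -18.8 ext [np.float64(25.5), np.float64(21.1)]
dark [302 238  26  46 470] c [ 0.4286 -0.137   0.0373] normal [0.719 0.695 0.004] tilt 89.8 in tool y,z [-0.227  0.974] axis deg -46.0 ext [np.float64(23.8), np.float64(18.2)]
cart rect [ 418.  -161.5] [68.6 52. ] 57.5 ztop 0.045
```

Call:
drive_tool --series '[[[0,0,-0.1,0],[0,0,-0.18,0],[0,0,-0.23,0],[0,0,-0.28,0],[0,0,-0.28,0],[0,0,-0.28,0]]]'

```text
time: 25.53
ee_pos: [0.4131, -0.1721, 0.0314]
ee_rot: [-0.338, 0.621, 0.338, 0.621]
ft_force: [0.4, 0.2, -1.8]
gripper_width: 0.572
```

Run:
```python
from h import *
for i in range(3):
    roll()
```

```text
dark [206 201  77  14 709] c [ 0.3887 -0.1603  0.03  ] normal [ 0.84  -0.542  0.006] tilt 89.7 in tool y,z [-1.     0.001] axis deg 57.2 ext [np.float64(36.2), np.float64(16.7)]
dark [ 214  223   32   72 2017] c [ 0.4049 -0.1796  0.0357] normal [-0.21  -0.327  0.922] tilt 22.8 in tool y,z [-0.001 -0.388] axis deg -33.2 ext [np.float64(37.0), np.float64(17.1)]
dark [177 238  31  48 553] c [ 0.3949 -0.1912  0.0364] normal [0.354 0.927 0.125] tilt 82.8 in tool y,z [0.206 0.97 ] axis deg -17.7 ext [np.float64(26.9), np.float64(21.8)]
dark [302 238  25  46 458] c [ 0.4225 -0.1466  0.0373] normal [0.72  0.694 0.024] tilt 88.6 in tool y,z [-0.228  0.973] axis deg -45.8 ext [np.float64(23.2), np.float64(17.9)]
cart rect [ 411.5 -171.1] [68.7 51.4] 57.1 ztop 0.045
dark [207 201  78  13 721] c [ 0.3893 -0.1595  0.0297] normal [ 0.84  -0.542  0.005] tilt 89.7 in tool y,z [-1.     0.001] axis deg 57.2 ext [np.float64(37.3), np.float64(16.2)]
dark [ 218  223   32   72 2038] c [ 0.4061 -0.1779  0.0359] normal [-0.174 -0.27   0.947] tilt 18.7 in tool y,z [-0.001 -0.321] axis deg -33.0 ext [np.float
[... 500 characters left out ...]
  -0.542  0.008] tilt 89.5 in tool y,z [-1.     0.001] axis deg 57.2 ext [np.float64(37.7), np.float64(15.8)]
dark [ 225  225   34   70 2098] c [ 0.4082 -0.1748  0.0364] normal [-0.116 -0.179  0.977] tilt 12.3 in tool y,z [ 0.    -0.213] axis deg -32.9 ext [np.float64(36.9), np.float64(16.0)]
dark [177 238  30  48 516] c [ 0.3947 -0.1909  0.0372] normal [0.344 0.933 0.1  ] tilt 84.2 in tool y,z [0.218 0.971] axis deg -18.5 ext [np.float64(25.7), np.float64(20.3)]
dark [302 238  27  46 477] c [ 0.4227 -0.1462  0.0374] normal [-0.726 -0.688  0.018] tilt 89.0 in tool y,z [ 0.236 -0.972] axis deg -46.7 ext [np.float64(23.5), np.float64(18.5)]
cart rect [ 411.9 -170.9] [68.7 51.6] 57.3 ztop 0.045
```

It overshot one step. I'll let it settle and nudge it back more slowly.

Call:
drive_tool --series '[[[0,0,0,0],[0,0,0,0],[0,0,0,0],[0,0,0,0],[0,0,0,0],[0,0,0,0],[0,0,0,0],[0,0,0,0],[0,0,0,0],[0,0,0,0]]]'

```text
time: 26.52
ee_pos: [0.4132, -0.1718, 0.0314]
ee_rot: [-0.338, 0.621, 0.338, 0.621]
ft_force: [-0.4, -0.1, -0.1]
gripper_width: 0.569
```

Call:
drive_tool --series '[[[0,0,0.05,0],[0,0,0.08,0],[0,0,0.1,0],[0,0,0.115,0],[0,0,0.13,0],[0,0,0.145,0],[0,0,0.16,0],[0,0,0.175,0],[0,0,0.175,0],[0,0,0.175,0]]]'

```text
time: 27.35
ee_pos: [0.417, -0.166, 0.0314]
ee_rot: [-0.338, 0.621, 0.338, 0.621]
ft_force: [-0.9, -1.1, 1.8]
gripper_width: 0.565
```

Run:
```python
from h import *
for i in range(4):
    roll()
```

```text
dark [206 201  76  12 698] c [ 0.3922 -0.1549  0.0296] normal [ 0.842 -0.539  0.007] tilt 89.6 in tool y,z [-1.     0.004] axis deg 57.4 ext [np.float64(36.3), np.float64(15.4)]
dark [ 219  225   35   70 2253] c [ 0.4106 -0.171   0.0367] normal [-0.095 -0.149  0.984] tilt 10.2 in tool y,z [-0.001 -0.177] axis deg -32.9 ext [np.float64(36.6), np.float64(16.7)]
dark [177 238  30  48 540] c [ 0.3988 -0.1851  0.0367] normal [0.363 0.929 0.068] tilt 86.1 in tool y,z [0.2   0.977] axis deg -19.8 ext [np.float64(30.9), np.float64(20.5)]
dark [302 238  26  46 467] c [ 0.4264 -0.1405  0.0373] normal [0.717 0.697 0.   ] tilt 90.0 in tool y,z [-0.224  0.975] axis deg -45.8 ext [np.float64(23.7), np.float64(18.5)]
cart rect [ 415.4 -164.8] [68.7 51.3] 58.3 ztop 0.045
dark [206 201  76  12 703] c [ 0.3921 -0.155   0.0296] normal [ 0.842 -0.54   0.007] tilt 89.6 in tool y,z [-1.     0.004] axis deg 57.4 ext [np.float64(36.4), np.float64(15.1)]
dark [ 219  225   35   69 2251] c [ 0.4105 -0.171   0.0367] normal [-0.094 -0.148  0.984] tilt 10.1 in tool y,z [-0.001 -0.175] axis deg -32.9 ext [np.float
[... 1269 characters left out ...]
3 -0.539  0.003] tilt 89.8 in tool y,z [-1.     0.005] axis deg 57.4 ext [np.float64(36.8), np.float64(15.1)]
dark [ 219  225   35   70 2243] c [ 0.4105 -0.171   0.0366] normal [-0.094 -0.149  0.984] tilt 10.2 in tool y,z [-0.002 -0.177] axis deg -32.7 ext [np.float64(36.9), np.float64(16.7)]
dark [177 238  30  48 536] c [ 0.3987 -0.1853  0.0368] normal [0.359 0.926 0.113] tilt 83.5 in tool y,z [0.201 0.973] axis deg -18.7 ext [np.float64(32.0), np.float64(19.7)]
dark [302 238  26  46 463] c [ 0.4264 -0.1404  0.0373] normal [-0.718 -0.696  0.009] tilt 89.5 in tool y,z [ 0.226 -0.974] axis deg -46.0 ext [np.float64(23.7), np.float64(18.6)]
cart rect [ 415.4 -164.9] [68.7 51.3] 57.8 ztop 0.045
```

Call:
drive_tool --series '[[[0,0,0.015,0],[0,0,0.03,0],[0,0,0.045,0],[0,0,0.06,0],[0,0,0.075,0],[0,0,0.075,0],[0,0,0.075,0]]]'

```text
time: 28.13
ee_pos: [0.4186, -0.1633, 0.0313]
ee_rot: [-0.338, 0.621, 0.338, 0.621]
ft_force: [-0.6, -0.6, 0.8]
gripper_width: 0.569
```

Run:
```python
from h import *
for i in range(3):
    roll()
```

```text
dark [206 201  77  12 685] c [ 0.3939 -0.1521  0.0297] normal [ 0.842 -0.54   0.007] tilt 89.6 in tool y,z [-1.     0.003] axis deg 57.3 ext [np.float64(36.2), np.float64(14.9)]
dark [ 219  225   35   69 2244] c [ 0.4122 -0.1683  0.0367] normal [-0.091 -0.149  0.985] tilt 10.1 in tool y,z [-0.005 -0.174] axis deg -32.8 ext [np.float64(37.2), np.float64(16.7)]
dark [177 238  30  48 542] c [ 0.4002 -0.1824  0.0369] normal [0.35  0.931 0.103] tilt 84.1 in tool y,z [0.211 0.972] axis deg -18.3 ext [np.float64(29.2), np.float64(21.0)]
dark [302 238  24  46 463] c [ 0.428  -0.138   0.0373] normal [0.717 0.697 0.029] tilt 88.3 in tool y,z [-0.224  0.974] axis deg -45.5 ext [np.float64(24.5), np.float64(18.1)]
cart rect [ 417.2 -162.3] [68.7 51.8] 57.1 ztop 0.045
dark [206 201  77  12 698] c [ 0.3938 -0.1522  0.0296] normal [ 0.842 -0.539  0.009] tilt 89.5 in tool y,z [-1.     0.005] axis deg 57.4 ext [np.float64(36.7), np.float64(14.8)]
dark [ 219  225   35   70 2247] c [ 0.4122 -0.1683  0.0367] normal [-0.096 -0.15   0.984] tilt 10.3 in tool y,z [-0.001 -0.178] axis deg -32.7 ext [np.float
[... 501 characters left out ...]
842 -0.539  0.011] tilt 89.4 in tool y,z [-1.     0.005] axis deg 57.4 ext [np.float64(36.5), np.float64(15.0)]
dark [ 219  225   35   69 2244] c [ 0.4122 -0.1683  0.0366] normal [-0.099 -0.155  0.983] tilt 10.6 in tool y,z [-0.001 -0.184] axis deg -33.0 ext [np.float64(36.8), np.float64(16.6)]
dark [177 238  30  48 546] c [ 0.4002 -0.1825  0.0367] normal [0.362 0.924 0.12 ] tilt 83.1 in tool y,z [0.197 0.973] axis deg -18.5 ext [np.float64(31.3), np.float64(20.7)]
dark [302 238  26  46 474] c [ 0.428  -0.1378  0.0374] normal [0.722 0.692 0.004] tilt 89.7 in tool y,z [-0.231  0.973] axis deg -46.2 ext [np.float64(23.7), np.float64(18.0)]
cart rect [ 417.  -162.4] [68.7 51.4] 56.8 ztop 0.0449
```

It slides when pushed high and slowly, so I'll go back to the low contact height that worked for A.

Call:
drive_tool --series '[[[0,0,-0.06,0],[0.25,0,-0.06,0],[0.45,0,-0.06,0],[0.45,0,-0.06,0],[0.45,0,0,0],[0.45,0,0.05,0],[0.45,0,0.1,0],[0.45,0,0.12,0],[0.45,0,0.12,0],[0.45,0,0.12,0]]]'

```text
time: 29.12
ee_pos: [0.4213, -0.1594, 0.0135]
ee_rot: [-0.338, 0.621, 0.338, 0.621]
ft_force: [0.3, 0.4, -0.6]
gripper_width: 0.569
```

Run:
```python
from h import *
for i in range(3):
    roll()
```

```text
dark [ 203  215   90   16 1058] c [ 0.3972 -0.147   0.0296] normal [ 0.844 -0.537  0.004] tilt 89.8 in tool y,z [-1.     0.007] axis deg 57.5 ext [np.float64(38.4), np.float64(14.9)]
dark [ 234  243   41   78 2849] c [ 0.4192 -0.1572  0.0366] normal [0.094 0.145 0.985] tilt 9.9 in tool y,z [-0.001  0.172] axis deg -32.6 ext [np.float64(37.2), np.float64(16.7)]
dark [169 248  34  66 989] c [ 0.4023 -0.1784  0.0344] normal [-0.317 -0.946  0.075] tilt 85.7 in tool y,z [-0.247 -0.966] axis deg -19.0 ext [np.float64(24.7), np.float64(23.1)]
dark [306 248  31  66 939] c [ 0.4309 -0.1337  0.0347] normal [0.721 0.692 0.035] tilt 88.0 in tool y,z [-0.23   0.973] axis deg -45.8 ext [np.float64(25.8), np.float64(24.4)]
cart rect [ 419.6 -158.2] [68.7 51.4] 57.5 ztop 0.045
dark [ 202  215   90   16 1057] c [ 0.3968 -0.1475  0.0296] normal [ 0.843 -0.538  0.008] tilt 89.6 in tool y,z [-1.     0.006] axis deg 57.5 ext [np.float64(38.4), np.float64(15.2)]
dark [ 232  244   41   77 2873] c [ 0.4187 -0.158   0.0367] normal [0.084 0.125 0.989] tilt 8.7 in tool y,z [-0.003  0.151] axis deg -32.8 ext [n
[... 515 characters left out ...]
844 -0.536  0.012] tilt 89.3 in tool y,z [-1.     0.008] axis deg 57.5 ext [np.float64(37.9), np.float64(15.0)]
dark [ 231  244   41   77 2894] c [ 0.4184 -0.1583  0.0367] normal [0.076 0.115 0.99 ] tilt 7.9 in tool y,z [-0.001  0.138] axis deg -32.8 ext [np.float64(37.0), np.float64(16.7)]
dark [169 248  34  66 987] c [ 0.402  -0.1785  0.0345] normal [-0.321 -0.944  0.076] tilt 85.7 in tool y,z [-0.243 -0.967] axis deg -19.4 ext [np.float64(25.1), np.float64(23.6)]
dark [306 249  30  66 929] c [ 0.4308 -0.1339  0.0347] normal [0.716 0.696 0.052] tilt 87.0 in tool y,z [-0.223  0.973] axis deg -45.9 ext [np.float64(23.2), np.float64(22.0)]
cart rect [ 419.4 -158.2] [68.7 51.7] 59.0 ztop 0.045
```

Call:
drive_tool --series '[[[0,0,0,0],[-1,0,0,0],[-2,0,0,0],[-2,0,0,0.12],[-2,0,0,0.24],[-2,0,0,0.36],[-2,0,0,0.48],[-2,0,0,0.6],[-2,0,0,0.72],[-2,0,0,0.84]]]'

```text
time: 30.1
ee_pos: [0.421, -0.1595, 0.0934]
ee_rot: [-0.053, 0.705, 0.053, 0.705]
ft_force: [-0.1, 0.9, -0.5]
gripper_width: 0.572
```

Call:
drive_tool --series '[[[0,0,0,0.12],[0,0,0,0.24],[0,0,0,0.36],[0,0,0,0.48],[0,0,0,0.6],[0,0,0,0.731],[0,0,0,0.731],[0,0,0,0.731]]]' --fingers 30

```text
time: 30.77
ee_pos: [0.4212, -0.1593, 0.0934]
ee_rot: [0.199, 0.678, -0.199, 0.679]
ft_force: [-0.4, -0.1, -0.9]
gripper_width: 0.884
```

Run:
```python
from h import *
for i in range(3):
    roll(near=np.array([.4195,-.159]),rad=.04); arm.read_camera("top")
print(tool()[0].round(4), np.round(arm.read_state()["joint_positions"],2))
```

```text
dark [ 225  207   53   24 1258] c [ 0.4179 -0.1611  0.0368] normal [0.032 0.049 0.998] tilt 3.3 in tool y,z [0.058 0.001] axis deg -32.4 ext [np.float64(35.1), np.float64(17.3)]
cart rect [ 417.7 -161.1] [38.9 50.2] 57.4 ztop 0.0392
dark [ 225  213   53   23 1184] c [ 0.4157 -0.1644  0.0368] normal [-0.029 -0.046  0.999] tilt 3.1 in tool y,z [-0.054  0.001] axis deg -32.4 ext [np.float64(35.3), np.float64(17.8)]
cart rect [ 416.6 -162.5] [37.9 50.2] 57.6 ztop 0.0388
dark [ 225  212   53   22 1159] c [ 0.4163 -0.1636  0.0368] normal [ 0.    -0.001  1.   ] tilt 0.1 in tool y,z [-0.001  0.001] axis deg -32.9 ext [np.float64(35.2), np.float64(16.5)]
cart rect [ 417.6 -161.1] [36.8 50.1] 57.4 ztop 0.039
[ 0.4211 -0.1594  0.0933] [ 0.74  0.43 -0.54  2.16  0.37  0.64 -0.62]
```

B's window is up and rocking around 0. I'll wait for it to settle, then grip.

Call:
drive_tool --series '[[[0,-0.13,-0.05,0],[0,-0.13,-0.05,0],[0,-0.13,-0.05,0],[0,-0.13,-0.05,0],[0,-0.13,-0.05,0],[0,-0.13,-0.05,0],[0,-0.13,-0.05,0],[0,-0.13,-0.05,0],[0,-0.13,-0.05,0],[0,-0.13,-0.05,0]]]'

```text
time: 31.9
ee_pos: [0.4167, -0.1627, 0.0933]
ee_rot: [0.2, 0.678, -0.2, 0.678]
ft_force: [-0.6, 0.5, 0.0]
gripper_width: 0.883
```

Call:
drive_tool --series '[[[0,0,0,0],[0,0,0,0],[0,0,0,0],[0,0,0,0],[0,0,0,0],[0,0,0,0],[0,0,0,0],[0,0,0,0],[0,0,0,0],[0,0,0,0]]]'

```text
time: 32.73
ee_pos: [0.4167, -0.1627, 0.0933]
ee_rot: [0.2, 0.678, -0.2, 0.678]
ft_force: [-0.6, -0.8, 0.5]
gripper_width: 0.886
```

Run:
```python
from h import *
roll(near=np.array([.4165,-.163]),rad=.04);plan([.4165,-.163,.012],np.radians(-32.7));roll(near=np.array([.4165,-.163]),rad=.04)
```

```text
dark [ 228  203   53   24 1206] c [ 0.4165 -0.1633  0.0367] normal [0.004 0.    1.   ] tilt 0.2 in tool y,z [0.002 0.003] axis deg -31.5 ext [np.float64(35.0), np.float64(17.0)]
cart rect [ 417.5 -161.2] [36.8 50. ] 57.4 ztop 0.0396
row [ 2.034e+00 -9.000e-03  1.000e-03] turn -0.003 from [ 0.4167 -0.1627  0.0933] jaw -32.9
dark [ 227  201   54   24 1268] c [ 0.4173 -0.1619  0.0368] normal [0.012 0.021 1.   ] tilt 1.4 in tool y,z [ 0.024 -0.001] axis deg -33.0 ext [np.float64(35.1), np.float64(17.4)]
cart rect [ 417.2 -161.7] [38.7 50.1] 57.6 ztop 0.039
```

Call:
drive_tool --series '[[[0.7,0,0,0],[1.4,0,0,0],[1.8,0,0,0],[2.02,0,0,0],[2.02,0,0,0]]]'

```text
time: 33.25
ee_pos: [0.4157, -0.1621, 0.0111]
ee_rot: [0.2, 0.679, -0.2, 0.677]
ft_force: [0.6, 0.1, 0.3]
gripper_width: 0.88
```

Call:
drive_tool --series '[[[0,0,0,0],[0,0,0,0],[0,0,0,0],[0,0,0,0],[0,0,0,0],[0,0,0,0],[-0.7,0,0,0],[-1.6,0,0,0],[-2.5,0,0,0],[-2.5,0,0,0]]]' --fingers 255 --grip_force 60

```text
time: 34.08
ee_pos: [0.4203, -0.1638, 0.1181]
ee_rot: [0.2, 0.675, -0.201, 0.682]
ft_force: [0.8, -0.4, -1.2]
gripper_width: 0.577
```

Run:
```python
from h import *
c=arm.calibration("wrist");t=tool();p,d=arm.read_camera("wrist");np.savez("pics/w9.npz",p=p,d=d,**c);prof("pics/w9.npz",t)
plan([.6305,-.1283,.0405],np.radians(3))
```

```text
flat tilt toward tool y (deg): plane 1.2 centre 2.2 axis at tool y,h [-0.0004  0.0065] win-axis dist 0.0165 win z 0.0001
row [1.917 3.621 3.942] turn -0.627 from [ 0.4189 -0.1638  0.1159] jaw -32.9
```

Call:
drive_tool --series '[[[0,0.6,0.65,-0.1],[0,1.2,1.3,-0.2],[0,1.8,1.95,-0.3],[0,2.4,2.6,-0.4],[0,3,3.25,-0.5],[0,3.4,3.7,-0.627],[0,3.62,3.94,-0.627],[0.8,3.62,3.94,-0.627],[1.4,3.62,3.94,-0.627],[1.4,3.62,3.94,-0.627]]]'

```text
time: 34.97
ee_pos: [0.6232, -0.1265, 0.0503]
ee_rot: [-0.018, 0.711, 0.019, 0.703]
ft_force: [-1.0, -0.3, 0.0]
gripper_width: 0.574
```

Run:
```python
from h import *
c=arm.calibration("wrist");t=tool();p,d=arm.read_camera("wrist");np.savez("pics/w9.npz",p=p,d=d,**c);prof("pics/w9.npz",t)
plan([.6305,-.1283,.0395],np.radians(3))
```

```text
flat tilt toward tool y (deg): plane 0.9 centre -30.0 axis at tool y,h [ 0.0152 -0.0028] win-axis dist 0.0297 win z 0.0002
row [ 0.334 -0.055  0.145] turn 0.001 from [ 0.6247 -0.1264  0.0529] jaw 3.1
```

Call:
drive_tool --series '[[[0,0,0,0],[0,0,0,0],[0,0,0,0]]]'

```text
time: 35.27
ee_pos: [0.6286, -0.1268, 0.0583]
ee_rot: [-0.019, 0.706, 0.018, 0.708]
ft_force: [-0.3, 0.2, 0.4]
gripper_width: 0.578
```

Run:
```python
from h import *
plan([.6305,-.1283,.0395],np.radians(3))
```

```text
row [ 0.469 -0.039  0.044] turn 0.0 from [ 0.6286 -0.1268  0.0583] jaw 3.0
```

Call:
drive_tool --series '[[[0,-0.03,0.05,0],[0.2,-0.03,0.05,0],[0.35,-0.03,0.05,0],[0.42,-0.03,0.05,0],[0.44,-0.03,0.05,0],[0.44,-0.03,0.05,0]]]'

```text
time: 35.77
ee_pos: [0.6293, -0.1281, 0.0397]
ee_rot: [-0.019, 0.707, 0.018, 0.706]
ft_force: [-4.6, -1.5, 9.7]
gripper_width: 0.577
```

Call:
drive_tool --series '[[[0.02,0,0,0],[0.04,0,0,0],[0.04,0,0,0],[0.04,0,0,0]]]'

```text
time: 36.1
ee_pos: [0.6293, -0.1282, 0.0397]
ee_rot: [-0.019, 0.707, 0.018, 0.706]
ft_force: [-8.4, -0.4, 18.5]
gripper_width: 0.572
```

Call:
drive_tool --series '[[[-0.06,0,0,0],[-0.06,0,0,0],[-0.06,0,0,0],[-0.06,0,0,0],[-0.06,0,0,0],[-1,0,0,0],[-2,0,0,0],[-2.5,0,0,0],[-2.5,0,0,0],[-2.5,0,0,0]]]' --fingers 30

```text
time: 36.93
ee_pos: [0.6304, -0.1279, 0.1385]
ee_rot: [-0.019, 0.706, 0.018, 0.708]
ft_force: [0.1, 0.6, -0.2]
gripper_width: 0.879
```

Run:
```python
from h import *
roll(near=np.array([.6305,-.1283]),zax=.046,rad=.04)
p,d=arm.read_camera("top");carts(arm.calibration("top"),p,d)
roll(near=np.array([.6305,-.1283]),zax=.046,rad=.04)
plan([.437,.0135,.11],np.radians(94))
```

```text
dark [ 228  193   49   22 1053] c [ 0.6293 -0.1282  0.0628] normal [-0.002  0.013  1.   ] tilt 0.8 in tool y,z [0.012 0.001] axis deg 3.2 ext [np.float64(34.8), np.float64(17.0)]
cart rect [ 629.2 -126.7] [50.1 36.7] 3.1 ztop 0.0649
c 433.5 15.7 size 49.8 39.4 axis deg 0.9 ztop 0.0447 ridge [0.4364 0.0154] px [247 238  15  19]
dark [ 230  194   50   22 1078] c [ 0.6296 -0.1279  0.0628] normal [0.002 0.017 1.   ] tilt 1.0 in tool y,z [0.017 0.   ] axis deg 2.3 ext [np.float64(35.3), np.float64(17.1)]
cart rect [ 629.3 -127.5] [50.  38.8] 3.4 ztop 0.0649
row [ 0.656  3.783 -4.596] turn 1.554 from [ 0.6287 -0.1279  0.1357] jaw 3.0
```

B is home at 0.8° tilt. On to C.

Call:
drive_tool --series '[[[0,0.5,-0.6,0.12],[0,0.9,-1.1,0.24],[0,1.3,-1.6,0.36],[0,1.7,-2.1,0.48],[0,2.1,-2.6,0.6],[0,2.5,-3.1,0.72],[0,2.9,-3.5,0.84],[0,3.3,-4,0.96],[0,3.6,-4.4,1.08],[0.6,3.78,-4.6,1.2]]]' --fingers 60

```text
time: 37.92
ee_pos: [0.4378, 0.0148, 0.1149]
ee_rot: [0.386, 0.592, -0.384, 0.594]
ft_force: [0.8, -0.2, -0.5]
gripper_width: 0.763
```

Call:
drive_tool --series '[[[0,0,0,0.12],[0,0,0,0.24],[0,0,0,0.36],[0,0,0,0.36],[0,0,0,0.36]]]'

```text
time: 38.33
ee_pos: [0.4374, 0.0136, 0.1126]
ee_rot: [0.482, 0.517, -0.483, 0.516]
ft_force: [-1.0, 0.0, -0.1]
gripper_width: 0.765
```

Run:
```python
from h import *
c=arm.calibration("wrist");t=tool();p,d=arm.read_camera("wrist");carts(c,p,d)
plan([.436,.0135,.012],np.radians(-86.5));print(np.round(arm.read_state()["joint_positions"],2))
```

```text
c 436.0 14.3 size 51.3 39.9 axis deg 3.3 ztop 0.0419 ridge [0.4376 0.0144] px [227 163  54  76]
row [ 2.519 -0.034 -0.   ] turn 0.006 from [0.4375 0.0136 0.1127] jaw -86.1
[ 0.25  0.35 -0.41  2.18  0.23  0.65 -1.82]
```

Call:
drive_tool --series '[[[0.8,0,0,0],[1.6,0,0,0],[2.2,0,0,0],[2.5,0,0,0],[2.5,0,0,0]]]'

```text
time: 38.8
ee_pos: [0.4357, 0.0134, 0.0107]
ee_rot: [0.482, 0.518, -0.485, 0.515]
ft_force: [-0.4, -0.1, -0.1]
gripper_width: 0.765
```

Call:
drive_tool --series '[[[0,0,0,0],[0,0,0,0],[0,0,0,0],[0,0,0,0]]]' --fingers 110 --grip_force 20

```text
time: 39.13
ee_pos: [0.4388, 0.0134, 0.0144]
ee_rot: [0.484, 0.515, -0.483, 0.516]
ft_force: [0.5, 1.0, 0.4]
gripper_width: 0.565
```

Run:
```python
from h import *
face()
p,d=arm.read_camera("wrist")
cv2.imwrite("pics/w14.png",cv2.resize(p[180:384,150:370],None,fx=2,fy=2))
```

```text
face px [ 209  206   89   37 2472] n 2471 flat angle toward +z 118 cost 8.6 axis z,h(mm) [-0.7  5.8] yface 0.0224 tcp [0.4388 0.0134 0.0144]
```

View pics/w14.png

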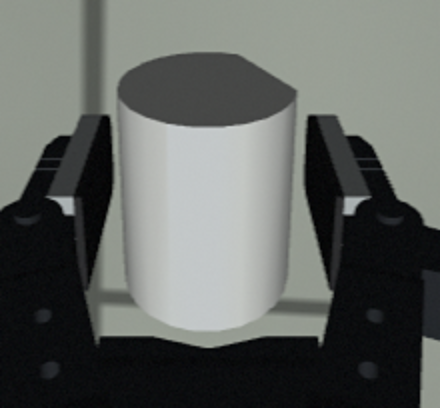

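C's flat is at 118–120° toward +z. It mirrors A, so I'll roll it toward tool -z.

Call:
drive_tool --series '[[[0,0,-0.1,0],[0,0,-0.2,0],[0,0,-0.3,0],[0,0,-0.4,0],[0,0,-0.5,0],[0,0,-0.6,0],[0,0,-0.7,0],[0,0,-0.8,0],[0,0,-0.9,0],[0,0,-0.9,0]]]'

```text
time: 40.07
ee_pos: [0.4357, 0.0505, 0.0134]
ee_rot: [0.484, 0.516, -0.483, 0.516]
ft_force: [0.1, 0.4, 1.0]
gripper_width: 0.568
```

Run:
```python
from h import *
face();roll()
```

```text
face px [ 201  173   90   67 2608] n 2505 flat angle toward +z 6 cost 69.8 axis z,h(mm) [-3.9  6.7] yface 0.0232 tcp [0.4357 0.0505 0.0134]
dark [ 202  224   89   16 1094] c [0.4586 0.0555 0.0296] normal [-0.998 -0.063  0.011] tilt 89.4 in tool y,z [-1.    -0.002] axis deg -86.4 ext [np.float64(37.7), np.float64(14.8)]
dark [172 248  30  69 943] c [0.4398 0.077  0.0346] normal [-0.27   0.962  0.03 ] tilt 88.3 in tool y,z [-0.207 -0.978] axis deg 15.7 ext [np.float64(23.8), np.float64(22.2)]
dark [306 249  33  65 992] c [0.4437 0.0241 0.0346] normal [-0.191 -0.978  0.08 ] tilt 85.4 in tool y,z [-0.253  0.964] axis deg -10.4 ext [np.float64(24.2), np.float64(23.9)]
dark [ 230  253   41   75 2817] c [0.4347 0.0518 0.0367] normal [ 0.005 -0.125  0.992] tilt 7.2 in tool y,z [-0.003  0.125] axis deg 3.7 ext [np.float64(37.1), np.float64(16.7)]
cart rect [434.   49.9] [51.5 68.5] 3.4 ztop 0.045
```

Call:
drive_tool --series '[[[-1,0,0,0],[-2,0,0,0],[-2,0,0,-0.12],[-2,0,0,-0.24],[-2,0,0,-0.36],[-2,0,0,-0.48],[-2,0,0,-0.6],[-2,0,0,-0.72],[-2,0,0,-0.84],[-2,0,0,-0.96]]]'

```text
time: 41.0
ee_pos: [0.4356, 0.0489, 0.0933]
ee_rot: [0.189, 0.681, -0.189, 0.681]
ft_force: [-0.2, 0.3, -0.3]
gripper_width: 0.569
```

Call:
drive_tool --series '[[[0,0,0,-0.12],[0,0,0,-0.24],[0,0,0,-0.36],[0,0,0,-0.48],[0,0,0,-0.605],[0,0,0,-0.605],[0,0,0,-0.605],[0,0,0,-0.605],[0,0,0,-0.605],[0,0,0,-0.605]]]' --fingers 30

```text
time: 41.83
ee_pos: [0.4357, 0.0494, 0.0934]
ee_rot: [-0.02, 0.707, 0.02, 0.707]
ft_force: [0.5, -0.0, -1.4]
gripper_width: 0.883
```

Run:
```python
from h import *
for i in range(3):
    roll(near=np.array([.435,.052]),rad=.04); arm.read_camera("top")
print(tool()[0].round(4))
```

```text
dark [224 208  54  19 997] c [0.4342 0.0466 0.0361] normal [ 0.015 -0.253  0.967] tilt 14.7 in tool y,z [-0.254  0.   ] axis deg 3.1 ext [np.float64(35.6), np.float64(16.8)]
cart rect [433.5  52. ] [50.1 39.1] 3.7 ztop 0.0405
dark [ 224  204   54   21 1109] c [0.4341 0.0491 0.0366] normal [ 0.013 -0.216  0.976] tilt 12.5 in tool y,z [-0.217  0.   ] axis deg 2.9 ext [np.float64(35.2), np.float64(18.0)]
cart rect [433.5  52.6] [50.  39.3] 3.6 ztop 0.0404
dark [ 224  210   54   19 1000] c [0.4342 0.0453 0.0362] normal [ 0.02  -0.318  0.948] tilt 18.6 in tool y,z [-0.319  0.002] axis deg 3.5 ext [np.float64(35.4), np.float64(18.1)]
cart rect [433.5  51.4] [50.1 37.5] 3.4 ztop 0.0412
[0.4357 0.0495 0.0933]
```

It settled at 15° on the near side. I'll turn back and nudge it one step.

Call:
drive_tool --series '[[[0,0.04,0,0.12],[0,0.04,0,0.24],[0,0.04,0,0.36],[0,0.04,0,0.48],[0,0.04,0,0.6],[0,0.04,0,0.72],[0,0.04,0,0.84],[0,0.04,0,0.96],[0,0.04,0,1.08],[0,0.04,0,1.2]]]' --fingers 60

```text
time: 42.97
ee_pos: [0.4356, 0.0511, 0.0934]
ee_rot: [0.384, 0.594, -0.384, 0.594]
ft_force: [0.1, 0.1, 0.4]
gripper_width: 0.763
```

Call:
drive_tool --series '[[[0,0,0,0.12],[0,0,0,0.24],[0,0,0,0.371],[0,0,0,0.371],[0.8,0,0,0.371],[1.6,0,0,0.371],[2.0,0,0,0.371],[2.0,0,0,0.371],[2.0,0,0,0.371]]]'

```text
time: 43.72
ee_pos: [0.435, 0.0513, 0.0129]
ee_rot: [0.484, 0.515, -0.485, 0.514]
ft_force: [-0.4, -0.4, 1.0]
gripper_width: 0.765
```

Call:
drive_tool --series '[[[0,0,0,0],[0,0,0,0],[0,0,0,0],[0,0,0,0],[0,0,0,0]]]' --fingers 110

```text
time: 44.13
ee_pos: [0.4361, 0.0509, 0.014]
ee_rot: [0.486, 0.514, -0.485, 0.515]
ft_force: [-0.5, -0.4, -0.7]
gripper_width: 0.565
```

Run:
```python
from h import *
face();roll()
```

```text
face px [ 211  173   89   69 2575] n 2475 flat angle toward +z 18 cost 23.5 axis z,h(mm) [0.2 6.4] yface 0.0228 tcp [0.4361 0.0509 0.014 ]
dark [ 210  224   89   17 1088] c [0.4587 0.0534 0.0296] normal [-0.998 -0.063  0.009] tilt 89.5 in tool y,z [-1.     0.005] axis deg -86.4 ext [np.float64(38.4), np.float64(16.1)]
dark [172 248  30  61 919] c [0.4408 0.0781 0.0345] normal [-0.286  0.957  0.051] tilt 87.1 in tool y,z [-0.23  -0.972] axis deg 15.3 ext [np.float64(28.6), np.float64(25.9)]
dark [306 248  33  64 964] c [0.4439 0.0251 0.0346] normal [-0.199 -0.978  0.064] tilt 86.3 in tool y,z [-0.255  0.965] axis deg -11.0 ext [np.float64(25.1), np.float64(23.4)]
dark [ 245  251   39   77 2656] c [0.435  0.0471 0.0361] normal [ 0.015 -0.251  0.968] tilt 14.6 in tool y,z [0.002 0.252] axis deg 3.8 ext [np.float64(37.2), np.float64(17.1)]
cart rect [433.6  50.8] [52.1 68.6] 3.2 ztop 0.045
```

Call:
drive_tool --series '[[[0,0,-0.08,0],[0,0,-0.13,0],[0,0,-0.18,0],[0,0,-0.22,0],[0,0,-0.22,0],[0,0,-0.22,0]]]'

```text
time: 44.73
ee_pos: [0.435, 0.06, 0.0133]
ee_rot: [0.485, 0.514, -0.485, 0.514]
ft_force: [-0.3, 0.0, 1.1]
gripper_width: 0.57
```

Run:
```python
from h import *
roll();roll()
```

```text
dark [ 203  224   89   18 1093] c [0.4581 0.0637 0.0297] normal [-0.998 -0.059  0.009] tilt 89.5 in tool y,z [-1.     0.001] axis deg -86.6 ext [np.float64(38.0), np.float64(17.4)]
dark [172 249  30  65 946] c [0.4396 0.0871 0.0346] normal [-0.27   0.962  0.045] tilt 87.4 in tool y,z [-0.213 -0.976] axis deg 15.2 ext [np.float64(25.7), np.float64(24.1)]
dark [306 248  34  68 993] c [0.4429 0.0342 0.0346] normal [-0.184 -0.98   0.069] tilt 86.0 in tool y,z [-0.241  0.968] axis deg -11.5 ext [np.float64(25.2), np.float64(24.5)]
dark [ 215  250   37   79 2498] c [0.4339 0.0687 0.036 ] normal [-0.021  0.353  0.936] tilt 20.7 in tool y,z [-0.001 -0.353] axis deg 3.3 ext [np.float64(36.8), np.float64(16.7)]
cart rect [433.4  60.1] [52.  68.5] 1.8 ztop 0.045
dark [ 200  224   90   18 1097] c [0.4581 0.0644 0.0298] normal [-0.998 -0.061  0.006] tilt 89.7 in tool y,z [-1.     0.003] axis deg -86.5 ext [np.float64(38.5), np.float64(17.3)]
dark [172 249  32  66 978] c [0.4395 0.0868 0.0343] normal [-0.264  0.964  0.011] tilt 89.4 in tool y,z [-0.208 -0.978] axis deg 15.2 ext [np.float64(25.1), np.float64(23.9)]
dark [306 248  34  66 980] c [0.443  0.034  0.0346] normal [-0.195 -0.979  0.068] tilt 86.1 in tool y,z [-0.251  0.966] axis deg -11.8 ext [np.float64(23.8), np.float64(24.4)]
dark [ 212  250   37   79 2496] c [0.4337 0.0701 0.0358] normal [-0.025  0.386  0.922] tilt 22.8 in tool y,z [-0.002 -0.387] axis deg 3.5 ext [np.float64(36.8), np.float64(17.3)]
cart rect [433.4  59.8] [51.5 68.5] 2.7 ztop 0.045
```

It overshot by a step again. I'll let it settle, close the fingers to about 42 mm so they limit overrun, and move a controlled 5–6 mm.

Call:
drive_tool --series '[[[0,0,0,0],[0,0,0,0],[0,0,0,0],[0,0,0,0],[0,0,0,0],[0,0,0,0],[0,0,0,0],[0,0,0,0],[0,0,0,0],[0,0,0,0]]]'

```text
time: 45.67
ee_pos: [0.4351, 0.0598, 0.0133]
ee_rot: [0.485, 0.514, -0.485, 0.514]
ft_force: [-0.4, -0.0, 0.2]
gripper_width: 0.568
```

Run:
```python
from h import *
roll()
```

```text
dark [ 217  224   90   14 1090] c [0.4585 0.0582 0.0294] normal [-0.998 -0.062  0.007] tilt 89.6 in tool y,z [-1.     0.004] axis deg -86.4 ext [np.float64(38.7), np.float64(13.5)]
dark [171 249  31  65 938] c [0.4395 0.0869 0.0348] normal [-0.274  0.961  0.031] tilt 88.2 in tool y,z [-0.218 -0.975] axis deg 15.6 ext [np.float64(25.3), np.float64(24.0)]
dark [306 249  33  56 952] c [0.4434 0.0339 0.0343] normal [-0.223 -0.971  0.08 ] tilt 85.4 in tool y,z [-0.279  0.957] axis deg -7.9 ext [np.float64(29.3), np.float64(24.3)]
dark [ 241  254   41   73 2820] c [0.4345 0.0572 0.0367] normal [-0.004  0.016  1.   ] tilt 1.0 in tool y,z [-0.003 -0.016] axis deg 3.7 ext [np.float64(37.4), np.float64(16.5)]
cart rect [433.4  59.7] [51.6 68.5] 3.6 ztop 0.045
```

It rolled back to ≈0°. I'll lift, turn and check.

Call:
drive_tool --series '[[[-1,0,0,0],[-2,0,0,0],[-2,0,0,-0.12],[-2,0,0,-0.24],[-2,0,0,-0.36],[-2,0,0,-0.48],[-2,0,0,-0.6],[-2,0,0,-0.72],[-2,0,0,-0.84],[-2,0,0,-0.96]]]'

```text
time: 46.55
ee_pos: [0.435, 0.0597, 0.0933]
ee_rot: [0.191, 0.681, -0.191, 0.681]
ft_force: [0.3, -0.6, 0.0]
gripper_width: 0.567
```

Call:
drive_tool --series '[[[0,0,0,-0.12],[0,0,0,-0.24],[0,0,0,-0.36],[0,0,0,-0.48],[0,0,0,-0.605],[0,0,0,-0.605],[0,0,0,-0.605],[0,0,0,-0.605],[0,0,0,-0.605],[0,0,0,-0.605]]]' --fingers 30

```text
time: 47.38
ee_pos: [0.4351, 0.0598, 0.0934]
ee_rot: [-0.018, 0.707, 0.018, 0.707]
ft_force: [1.0, 0.5, 0.1]
gripper_width: 0.88
```

Call:
drive_tool --series '[[[0,0,0,0],[0,0,0,0],[0,0,0,0],[0,0,0,0],[0,0,0,0],[0,0,0,0],[0,0,0,0],[0,0,0,0],[0,0,0,0],[0,0,0,0]]]'

```text
time: 48.22
ee_pos: [0.4351, 0.0598, 0.0933]
ee_rot: [-0.018, 0.707, 0.018, 0.707]
ft_force: [0.8, -0.8, 0.1]
gripper_width: 0.883
```

Run:
```python
from h import *
for i in range(3):
    roll(near=np.array([.435,.059]),rad=.04); arm.read_camera("top")
print(tool()[0].round(4))
```

```text
dark [ 224  213   54   22 1146] c [0.4337 0.0528 0.0368] normal [ 0.006 -0.096  0.995] tilt 5.5 in tool y,z [-0.096  0.001] axis deg 3.0 ext [np.float64(35.4), np.float64(17.7)]
cart rect [433.3  56. ] [50.2 37.9] 3.3 ztop 0.0399
dark [ 225  205   53   23 1212] c [0.4336 0.0581 0.0369] normal [-0.005  0.058  0.998] tilt 3.3 in tool y,z [ 0.058 -0.002] axis deg 2.9 ext [np.float64(34.9), np.float64(16.6)]
cart rect [433.1  58.8] [50.  38.3] 3.2 ztop 0.0392
dark [ 225  201   53   25 1320] c [0.4335 0.0602 0.0368] normal [-0.008  0.106  0.994] tilt 6.1 in tool y,z [ 0.106 -0.003] axis deg 3.2 ext [np.float64(34.8), np.float64(17.7)]
cart rect [432.9  60.8] [50.1 36.4] 3.0 ztop 0.0393
[0.4351 0.0598 0.0933]
```

Call:
drive_tool --series '[[[0,-0.09,-0.04,0],[0,-0.09,-0.04,0],[0,-0.09,-0.04,0],[0,-0.09,-0.04,0],[0,-0.09,-0.04,0],[0,-0.09,-0.04,0],[0,-0.09,-0.04,0],[0,-0.09,-0.04,0],[0,-0.09,-0.04,0],[0,-0.09,-0.04,0]]]'

```text
time: 49.35
ee_pos: [0.4337, 0.0561, 0.0933]
ee_rot: [-0.018, 0.707, 0.018, 0.707]
ft_force: [0.3, -1.0, 0.0]
gripper_width: 0.881
```

Call:
drive_tool --series '[[[0,0,0,0],[0,0,0,0],[0,0,0,0],[0,0,0,0],[0,0,0,0],[0,0,0,0],[0,0,0,0],[0,0,0,0],[0,0,0,0],[0,0,0,0]]]'

```text
time: 50.18
ee_pos: [0.4336, 0.0561, 0.0933]
ee_rot: [-0.018, 0.707, 0.018, 0.707]
ft_force: [0.2, -0.5, -0.6]
gripper_width: 0.882
```

Call:
drive_tool --series '[[[0,0,0,0],[0,0,0,0],[0,0,0,0],[0,0,0,0],[0,0,0,0],[0,0,0,0],[0,0,0,0],[0,0,0,0],[0,0,0,0],[0,0,0,0]]]'

```text
time: 51.02
ee_pos: [0.4336, 0.0561, 0.0933]
ee_rot: [-0.018, 0.707, 0.018, 0.707]
ft_force: [-0.0, 0.4, 0.1]
gripper_width: 0.885
```

Run:
```python
from h import *
for i in range(3): roll(near=np.array([.435,.059]),rad=.04)
plan([.4335,.056,.012],np.radians(3.2))
```

```text
dark [ 227  200   54   24 1273] c [0.4335 0.0577 0.0368] normal [0.002 0.033 0.999] tilt 1.9 in tool y,z [0.033 0.004] axis deg 3.4 ext [np.float64(35.3), np.float64(17.2)]
cart rect [433.1  58.1] [50.2 38.3] 3.0 ztop 0.0387
dark [ 227  203   54   23 1221] c [0.4335 0.0559 0.0368] normal [ 0.001 -0.034  0.999] tilt 1.9 in tool y,z [-0.034 -0.001] axis deg 3.4 ext [np.float64(35.3), np.float64(17.1)]
cart rect [433.2  57.7] [50.3 36.7] 2.9 ztop 0.0388
dark [ 227  205   54   23 1197] c [0.4338 0.0547 0.0368] normal [ 0.    -0.051  0.999] tilt 2.9 in tool y,z [-0.051 -0.002] axis deg 2.0 ext [np.float64(35.0), np.float64(18.1)]
cart rect [433.2  56.8] [50.1 38.5] 3.0 ztop 0.0393
row [ 2.034 -0.003 -0.004] turn -0.004 from [0.4337 0.0561 0.0933] jaw 3.0
```

Call:
drive_tool --series '[[[0,0,0,0],[0,0,0,0],[0,0,0,0],[0,0,0,0],[0,0,0,0],[0.7,0,0,0],[1.4,0,0,0],[1.8,0,0,0],[2.02,0,0,0],[2.02,0,0,0]]]'

```text
time: 52.0
ee_pos: [0.4326, 0.0562, 0.0112]
ee_rot: [-0.019, 0.708, 0.019, 0.706]
ft_force: [0.3, -0.9, -0.3]
gripper_width: 0.882
```

Call:
drive_tool --series '[[[0,0,0,0],[0,0,0,0],[0,0,0,0],[0,0,0,0],[0,0,0,0],[0,0,0,0],[-0.7,0,0,0],[-1.6,0,0,0],[-2.2,0,0,0],[-2.2,0,0,0]]]' --fingers 255 --grip_force 60

```text
time: 52.83
ee_pos: [0.4365, 0.0566, 0.1046]
ee_rot: [-0.018, 0.704, 0.018, 0.71]
ft_force: [0.2, 0.2, -0.9]
gripper_width: 0.579
```

Call:
drive_tool --series '[[[0,0,0,0],[0,0,0,0]]]'

```text
time: 53.0
ee_pos: [0.4333, 0.0554, 0.1002]
ee_rot: [-0.018, 0.707, 0.018, 0.707]
ft_force: [0.0, -0.0, -1.1]
gripper_width: 0.578
```

Run:
```python
from h import *
c=arm.calibration("wrist");t=tool();p,d=arm.read_camera("wrist");np.savez("pics/w9.npz",p=p,d=d,**c);prof("pics/w9.npz",t)
plan([.6258,-.0384,.0395],np.radians(3))
```

```text
flat tilt toward tool y (deg): plane 0.7 centre 1.7 axis at tool y,h [0.0005 0.0065] win-axis dist 0.0166 win z 0.0004
row [ 1.502 -2.594  4.696] turn -0.001 from [0.433  0.0556 0.0998] jaw 2.9
```

Call:
drive_tool --series '[[[0,-0.4,0.8,0],[0,-0.8,1.6,0],[0,-1.2,2.4,0],[0,-1.7,3.2,0],[0,-2.2,4,0],[0,-2.6,4.7,0],[0,-2.6,4.7,0],[0,-2.6,4.7,0],[0.6,-2.6,4.7,0],[1.1,-2.6,4.7,0]]]'

```text
time: 53.88
ee_pos: [0.6256, -0.0368, 0.0553]
ee_rot: [-0.019, 0.707, 0.019, 0.706]
ft_force: [0.1, 0.2, -0.6]
gripper_width: 0.572
```

Call:
drive_tool --series '[[[0,0,0,0],[0,0,0,0],[0,0,0,0]]]'

```text
time: 54.13
ee_pos: [0.6265, -0.037, 0.057]
ee_rot: [-0.019, 0.707, 0.019, 0.707]
ft_force: [-0.5, -0.5, 0.6]
gripper_width: 0.572
```

Run:
```python
from h import *
plan([.6258,-.0384,.0395],np.radians(3))
```

```text
row [ 0.438 -0.034 -0.02 ] turn 0.001 from [ 0.6265 -0.037   0.057 ] jaw 3.1
```

Call:
drive_tool --series '[[[0,-0.04,-0.01,0],[0.2,-0.04,-0.01,0],[0.33,-0.04,-0.01,0],[0.4,-0.04,-0.01,0],[0.42,-0.04,-0.01,0],[0.43,-0.04,-0.01,0],[0.43,-0.04,-0.01,0]]]'

```text
time: 54.72
ee_pos: [0.6264, -0.0391, 0.0398]
ee_rot: [-0.018, 0.707, 0.019, 0.707]
ft_force: [-2.2, 0.3, 4.7]
gripper_width: 0.574
```

Contact. Release, rise and check.

Call:
drive_tool --series '[[[0,0,0,0],[0,0,0,0],[0,0,0,0],[0,0,0,0],[0,0,0,0],[-1,0,0,0],[-2,0,0,0],[-2.8,0,0,0],[-3,0,0,0],[-3,0,0,0]]]' --fingers 30

```text
time: 55.55
ee_pos: [0.6283, -0.0395, 0.1625]
ee_rot: [-0.019, 0.705, 0.018, 0.709]
ft_force: [0.5, 0.1, 0.0]
gripper_width: 0.885
```

Run:
```python
from h import *
roll(near=np.array([.6258,-.0384]),zax=.046,rad=.04)
for n in("top","scene"):
    p,d=arm.read_camera(n);np.savez(f"pics/{n}3.npz",p=p,d=d)
p,c=np.load("pics/top3.npz")["p"],arm.calibration("top")
carts(c,p,np.load("pics/top3.npz")["d"],box=(.38,.56,-.45,.35))
# lever knob: black ball near z 0.13-0.175, in both views
for n,b in(("top",(110,140,175,215)),("scene",(335,175,395,250))):
    z=np.load(f"pics/{n}3.npz");g=z["p"].max(-1);x0,y0,x1,y1=b
    X=cloud(arm.calibration(n),z["d"]);m=np.zeros_like(g);s=(slice(y0,y1),slice(x0,x1));m[s]=(g[s]<50)
    k,l,st,ce=cv2.connectedComponentsWithStats(m)
    for i in range(1,k):
        if st[i,4]>20: print(n,st[i],ce[i].round(1),np.median(X[l==i],0).round(3))
a=cv2.resize(z["p"][170:260,300:420],(480,360),interpolation=cv2.INTER_CUBIC)
t=cv2.resize(p[140:220,100:200],(450,360),interpolation=cv2.INTER_CUBIC)
cv2.imwrite("pics/lev.png",np.hstack([t,a])[:, :800])
```

```text
dark [229 181  44  20 875] c [ 0.6265 -0.0381  0.0629] normal [-0.001  0.025  1.   ] tilt 1.4 in tool y,z [0.024 0.006] axis deg 3.0 ext [np.float64(34.3), np.float64(16.6)]
cart rect [626.4 -38.1] [50.1 39.2] 3.1 ztop 0.0648
top [136 166   8   8  49] [139.9 169.9] [0.623 0.31  0.16 ]
top [146 175   7   7  27] [149.3 178.5] [0.623 0.31  0.055]
scene [360 188  10  10  78] [364.4 192.5] [0.637 0.308 0.155]
scene [339 218  13  15 112] [344.6 223.9] [0.771 0.231 0.154]
scene [356 220  10   6  44] [360.3 222.7] [0.636 0.308 0.055]
scene [347 244  26   4  56] [359.2 245.6] [0.672 0.304 0.005]
```

View pics/lev.png

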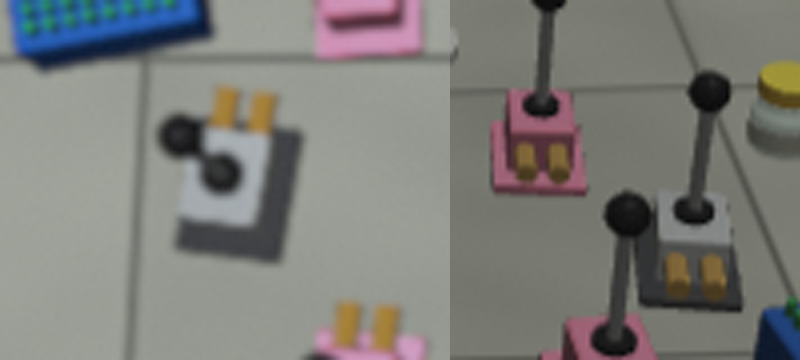

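C is home at 1.4°, and no white cartridge remains on the bench. The crop shows the aluminium block at (225,185) with its ball at (180,135). Its left direction is about (0.15, 0.99), with knob rest near (0.629, 0.310, 0.15). I'll approach it closed, from the reader side.

Call:
drive_tool --series '[[[0,0.9,0.03,0.1],[0,1.8,0.06,0.2],[0,2.7,0.1,0.2],[0,3.6,0.12,0.2],[0,4.5,0.15,0.2],[0,5.3,0.18,0.2],[0,6.1,0.2,0.2],[0,6.8,0.22,0.2],[0.3,7.25,0.23,0.2],[0.55,7.25,0.23,0.2]]]' --fingers 255

```text
time: 56.53
ee_pos: [0.6179, 0.2564, 0.1353]
ee_rot: [0.051, 0.706, -0.049, 0.704]
ft_force: [-1.2, -0.3, 0.3]
gripper_width: 0.004
```

Call:
drive_tool --series '[[[0,0,0,0],[0,0,0,0],[0,0,0,0]]]'

```text
time: 56.78
ee_pos: [0.6209, 0.2486, 0.1364]
ee_rot: [0.052, 0.706, -0.054, 0.705]
ft_force: [-0.1, 0.1, 1.5]
gripper_width: 0.003
```

Run:
```python
from h import *
t=tool();print(t[0].round(4),t[1].round(3).tolist())
c=arm.calibration("wrist");p,d=arm.read_camera("wrist");cv2.imwrite("pics/w15.png",p)
X=cloud(c,d);T=(X-t[0])@t[1]
m=((p.max(-1)<60)&(X[...,2]>.12)&(X[...,2]<.175)&(T[...,1]>.03)&(d>0)).astype(np.uint8)
n,l,st,ce=cv2.connectedComponentsWithStats(m)
for i in range(1,n):
    if st[i,4]>60:
        q=X[l==i];f=least_squares(lambda b:np.linalg.norm(q-b,axis=1)-.014,q.mean(0)-[0,0,.007],loss="soft_l1",f_scale=.001).x
        print(st[i],f.round(4),"tool",((f-t[0])@t[1]).round(4))
# block top plane
m=((p.min(-1)>100)&(abs(X[...,2]-.05)<.006)&(np.hypot(X[...,0]-.628,X[...,1]-.31)<.06)).astype(np.uint8)
q=X[m>0]
if len(q)>50: b=cv2.minAreaRect((q[:,:2]*1000).astype(np.float32));print("block",np.round(b[0],1),np.round(b[1],1),round(b[2],1))
```

```text
[0.6209 0.2486 0.1364] [[-0.001, 0.15, 0.989], [-0.001, 0.989, -0.15], [-1.0, -0.002, -0.001]]
[ 211   93   72   74 4173] [0.6277 0.3129 0.1502] tool [-0.0139  0.0646 -0.0029]
block [628.  313.1] [48.7 59.6] 81.3
```

View pics/w15.png

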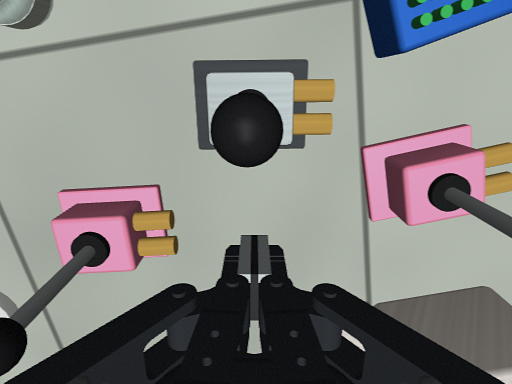

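The knob measures (0.6277, 0.3129, 0.1502), which fits the given 150 mm. Pushing left now.

Call:
drive_tool --series '[[[0,0.3,-0.07,0],[0,0.6,-0.07,0],[0,0.9,-0.07,0],[0,1.2,-0.07,0],[0,1.45,-0.07,0],[0,1.7,-0.07,0],[0,1.9,-0.07,0],[0,2.1,-0.07,0],[0,2.2,-0.07,0],[0,2.2,-0.07,0]]]'

```text
time: 57.67
ee_pos: [0.6303, 0.3381, 0.1364]
ee_rot: [0.052, 0.706, -0.053, 0.705]
ft_force: [-2.9, -4.1, -2.3]
gripper_width: 0.001
```

```bash
cat >> h.py <<'E'
def knob():
    t=tool();c=arm.calibration("wrist");p,d=arm.read_camera("wrist");X=cloud(c,d);T=(X-t[0])@t[1]
    m=((p.max(-1)<60)&(X[...,2]>.11)&(X[...,2]<.175)&(T[...,1]>.013)&(d>0)).astype(np.uint8)
    n,l,st,ce=cv2.connectedComponentsWithStats(m);s=arm.read_state()
    for i in range(1,n):
        if st[i,4]>200:
            q=X[l==i];f=least_squares(lambda b:np.linalg.norm(q-b,axis=1)-.014,q.mean(0)-[0,0,.007],loss="soft_l1",f_scale=.001).x
            lat=(f[:2]-[.6277,.3129])@[.15,.989];print(st[i],"knob",f.round(4),"lat",lat.round(4),"angle",np.arctan2(lat,f[2]-.05).round(3),"t",round(s["time"],2),"F",np.round(s["ft_force"],1),"tcp",t[0].round(4))
E
python3 - <<'E'
from h import *
knob()
E
```

```text
[ 227  183   59   60 2737] knob [0.6347 0.3627 0.1367] lat 0.0503 angle 0.526 t 57.72 F [-1.8 -4.  -2.4] tcp [0.6303 0.3381 0.1364]
```

Angle is 0.526 (over 0.45). I'll hold it for more than 3 s.

Call:
drive_tool --series '[[[0,0,0,0],[0,0,0,0],[0,0,0,0],[0,0,0,0],[0,0,0,0],[0,0,0,0],[0,0,0,0],[0,0,0,0],[0,0,0,0],[0,0,0,0]]]'

```text
time: 58.55
ee_pos: [0.631, 0.3378, 0.1372]
ee_rot: [0.052, 0.705, -0.052, 0.705]
ft_force: [-1.5, -3.6, -4.4]
gripper_width: 0.001
```

Call:
drive_tool --series '[[[0,0,0,0],[0,0,0,0],[0,0,0,0],[0,0,0,0],[0,0,0,0],[0,0,0,0],[0,0,0,0],[0,0,0,0],[0,0,0,0],[0,0,0,0]]]'

```text
time: 59.38
ee_pos: [0.631, 0.3379, 0.1374]
ee_rot: [0.052, 0.705, -0.052, 0.705]
ft_force: [-0.8, -4.2, -3.8]
gripper_width: 0.001
```

Call:
drive_tool --series '[[[0,0,0,0],[0,0,0,0],[0,0,0,0],[0,0,0,0],[0,0,0,0],[0,0,0,0],[0,0,0,0],[0,0,0,0],[0,0,0,0],[0,0,0,0]]]'

```text
time: 60.22
ee_pos: [0.6309, 0.3379, 0.1374]
ee_rot: [0.052, 0.705, -0.052, 0.705]
ft_force: [-0.1, -4.3, -2.5]
gripper_width: 0.001
```

Call:
drive_tool --series '[[[0,0,0,0],[0,0,0,0],[0,0,0,0],[0,0,0,0],[0,0,0,0],[0,0,0,0],[0,0,0,0],[0,0,0,0],[0,0,0,0],[0,0,0,0]]]'

```text
time: 61.05
ee_pos: [0.6309, 0.3379, 0.1374]
ee_rot: [0.052, 0.705, -0.052, 0.705]
ft_force: [1.2, -4.5, -3.3]
gripper_width: -0.001
```

Call:
drive_tool --series '[[[0,0,0,0],[0,0,0,0],[0,0,0,0],[0,0,0,0],[0,0,0,0]]]'

```text
time: 61.47
ee_pos: [0.6309, 0.3379, 0.1373]
ee_rot: [0.052, 0.705, -0.052, 0.705]
ft_force: [0.3, -4.3, -2.5]
gripper_width: -0.0
```

Run:
```python
from h import *
knob()
```

```text
[ 225  182   59   60 2708] knob [0.6347 0.3626 0.1367] lat 0.0502 angle 0.525 t 61.52 F [ 1.4 -4.1 -2.6] tcp [0.6309 0.3379 0.1373]
```

Held 3.8 s. I'll let it return slowly, then clear away.

Call:
drive_tool --series '[[[0,-0.15,0,0],[0,-0.3,0,0],[0,-0.45,0,0],[0,-0.6,0,0],[0,-0.75,0,0],[0,-0.9,0,0],[0,-1.05,0,0],[0,-1.2,0,0],[0,-1.4,0,0],[0,-2.0,0,0]]]'

```text
time: 62.35
ee_pos: [0.6181, 0.2621, 0.1377]
ee_rot: [0.052, 0.705, -0.049, 0.705]
ft_force: [0.7, 0.7, -0.0]
gripper_width: 0.001
```

Call:
drive_tool --series '[[[-1,-0.8,0,0],[-2,-1.6,0,0],[-2.6,-2.4,-0.5,0],[-2.6,-3.2,-1,0],[-2.6,-4,-1.5,0],[-2.6,-4.8,-2,0],[-2.6,-5.4,-2.5,0],[-2.6,-6,-2.8,0],[-2.6,-6,-2.8,0],[-2.6,-6,-2.8,0]]]'

```text
time: 63.18
ee_pos: [0.4725, 0.0363, 0.2416]
ee_rot: [0.053, 0.705, -0.054, 0.706]
ft_force: [0.2, 0.3, -0.2]
gripper_width: -0.001
```

Run:
```python
from h import *
t=tool();print(t[0].round(3))
c=arm.calibration("wrist");p,d=arm.read_camera("wrist")
T,_=arm.read_camera("top");S,_=arm.read_camera("scene")
cv2.imwrite("pics/fin.png",np.hstack([np.vstack([cv2.resize(T,(400,300)),cv2.resize(p,(400,300))]),np.vstack([cv2.resize(S,(400,300)),cv2.resize(S[180:270,140:400],(400,300))])]))
for q in([.6351,-.2183],[.6305,-.1283],[.6258,-.0384]): roll(near=np.array(q),zax=.046,rad=.04)
X=cloud(arm.calibration("top"),arm.read_camera("top")[1])
m=(np.hypot(X[...,0]-.628,X[...,1]-.312)<.06)&(X[...,2]>.13);print("lever top",X[m].mean(0).round(3))
for q in([.592,-.4],[.467,.417]):
    m=(np.hypot(X[...,0]-q[0],X[...,1]-q[1])<.04)&(X[...,2]>.05);print("pot",X[m].mean(0).round(3),m.sum())
```

```text
[0.472 0.036 0.242]
cart rect [ 646.5 -204. ] [15.  27.2] 88.4 ztop 0.0641
dark [379 275   5  21  68] c [ 0.6042 -0.129   0.0554] normal [-0.999 -0.055  0.004] tilt 89.8 in tool y,z [-0.199 -0.98 ] axis deg -86.9 ext [np.float64(33.0), np.float64(13.1)]
dark [391 278  30  16 349] c [ 0.6299 -0.1281  0.063 ] normal [ 0.002 -0.008  1.   ] tilt 0.5 in tool y,z [-0.007  0.004] axis deg 3.5 ext [np.float64(34.7), np.float64(17.3)]
cart rect [ 629.  -127.7] [50.9 40.3] 3.4 ztop 0.0648
dark [375 205   6  27 101] c [ 0.6014 -0.0405  0.0556] normal [0.998 0.055 0.008] tilt 89.6 in tool y,z [0.199 0.98 ] axis deg -86.8 ext [np.float64(36.6), np.float64(13.3)]
dark [388 207  32  19 447] c [ 0.6268 -0.0381  0.0629] normal [0.006 0.01  1.   ] tilt 0.7 in tool y,z [0.012 0.005] axis deg 4.3 ext [np.float64(34.9), np.float64(17.5)]
cart rect [626.3 -37.9] [51.3 40.2] 3.4 ztop 0.0652
lever top [0.624 0.313 0.158]
pot [ 0.591 -0.397  0.061] 230
pot [0.466 0.42  0.061] 242
```

View pics/fin.png

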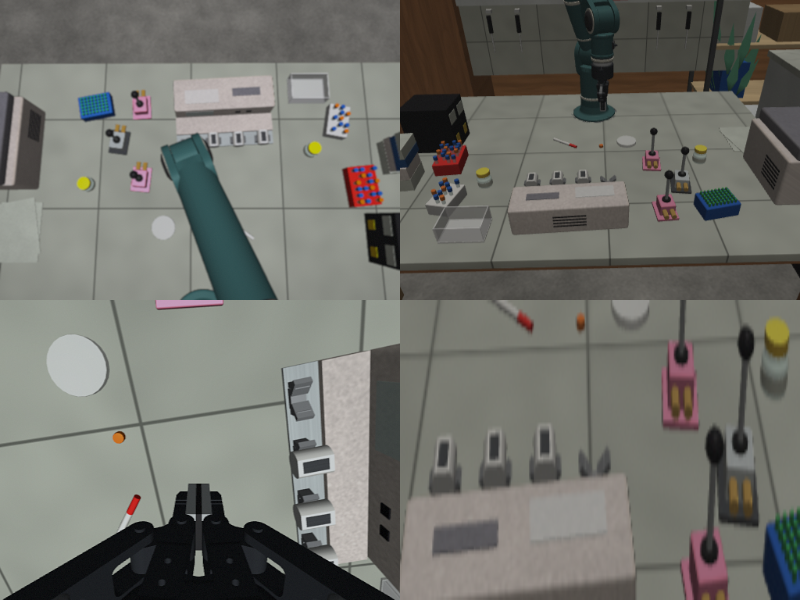

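The final view shows three cartridges in their cradles with dark windows up, the lever upright and both pots standing. Handing in.

```bash
python3 -c "
from bench import arm
print(arm.sign_off())"
```

```text
the job is handed in; nothing more can be done
None
```

The job is handed in, at about 63 s on the robot clock. All three cartridges found on the bench are in cradles, and no fourth was seen. Each was rolled window-up by pushing it along the bench, then gripped by its ends and set in its V, at nest3, nest2 and nest1.

**Cartridges:** the measured tilts are about 0.6°, 0.5° and 0.7°, and each centre is within about 1.5 mm of its measured cradle centre. The 0.6° for nest3 was measured just after placing. In the last wrist view that window was out of frame, and I saw it only as up in the final scene picture.

**Lever:** I pushed the aluminium valve's lever left to about 0.525 rad, held it 3.8 s, and let it return slowly. The last check shows it upright. I never pushed it to the wrong side.

**Pots:** both pots are standing where they started.

**Mended on the way:** the first placing at nest3 was about 7° off, because the cartridge was still rocking when I gripped it. I took it out, let it settle and placed it again. Two cartridges overshot by a 15° step while being rolled. One I nudged back; the other rolled back by itself.

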